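# Retain the magnifier boom on its pivot with washer and R-clip

## Task

Secure the magnifier's swing arm on its stand: lay the white nylon washer over the pivot pin so that it sits flat on the arm's hub, then push the straight leg of the R-clip through the cross hole of the pin above the washer until its bow springs over the pin, and let go. The pin stands loose in its bore, so feel for the hole and do not force the clip; leave the mainboard, the multimeter, the screwdriver and the jar where they are.

Things in the scene. Friction and masses are not known exactly. Their poses are not given: they have to be found in the camera images.
- hub_top (a point): Centre of the flat top of the swing arm's hub (46 mm wide), on the pivot's axis, 100 mm above the mat: the washer goes here. z up. Fixed stand: dark round base 120 mm wide, 22 mm high, grey column 40 mm wide. The arm, a 20 mm tube with its top 5 mm below the hub's top, leaves the hub within 0.5 rad of the point's +x and carries a magnifier 114 mm wide.
- pin_axis (a point): On the pivot's axis, 19 mm above hub_top, fixed to the stand: nominal centre of the level 5.6 mm cross hole that goes right through the 16 mm steel pin. The pin is loose: the true hole lies up to 4 mm above or below this point (not measured; it stays there by friction). Tapered pin top 16 mm above the hole. x is the hole's direction when pin reads 0; z up.
- pin (a joint): How far the pin has turned about the vertical, in rad, anticlockwise from above: the hole points along pin_axis' x axis turned by this angle. It turns with about 0.02 N m, and follows the leg once that is in.
- washer_mid (a point): Centre of the thick white nylon thrust washer: 40 mm outside, bore 19 mm, 10 mm thick (this point is 5 mm above its underside). It lies flat on the teal mat, which is 5 mm thick and lies on the work surface.
- clip_grip (a point): Centre of the R-clip's red dipped loop, a flat-sided grip 38 mm long (x), 16 mm wide (y), 10 mm high (z). The clip lies flat on the mat, this point 5 mm above it. Clip axes: x along the straight leg towards its tip, y from the leg to the bow's side, z up. Clip mass about 60 g.
- clip_seat (a point): Point on the axis of the clip's straight leg (4 mm round steel wire) that lies on the pin's axis when home: 43 mm ahead of clip_grip along the clip's x, 3 mm to its -y side, same height. The leg's square-cut tip is 26 mm further along +x. The bow wire runs beside the leg on the +y side, dented to take the pin's flank; its end flares out to 13 mm from the leg.
- clip_bow (a joint): How far the clip's sprung bow is spread, rad: 0 at rest, about 0.07 riding over the pin, about 0.01 when sprung over. Its flare meets the pin when clip_seat is 19 mm short of the pin's axis; the push peaks at 4 to 9 N some 18 to 8 mm short, then falls as it snaps home; pushing on past home is resisted again. It never needs more than 10 N; over 18 N on the pin counts as forcing it.
- stand: Stand with the pin and the swing arm, origin under the centre of its base, on the mat.
- clip: The whole R-clip, about 88 mm long; origin and axes as clip_seat.
- boom (a joint): Angle of the swing arm on the stand, rad, anticlockwise from above from the stand's x axis; stiff, no need to move it.
- mainboard: Loose green laptop mainboard 110 x 150 x 12 mm, lying on the mat beyond the stand to the left; origin under its centre. To be left alone.
- multimeter: Loose grey multimeter 170 x 80 x 45 mm, lying on the mat beyond the stand to the right; origin under its centre. To be left alone.
- screwdriver: Blue-handled screwdriver 160 mm long and 26 mm high, lying along its x on the left part of the mat; origin under its middle. To be left alone.
- flux_jar: Small jar 44 mm wide, 45 mm high, on the right part of the mat; origin under its centre. To be left alone.
There are look-alikes about, which are no part of the job. Of the things shaped like the part that bears washer_mid, the white one is meant.

How it is judged:
On the way, in this order (a step that is already met when the one before it is completed fails the run):
1. the washer lies flat on the hub, around the pin (horizontal distance between washer_mid and hub_top below 0.004 m and z of washer_mid in the frame of hub_top between 0.003 and 0.007 m), for 0.2 s.
2. the leg is through the pin's hole and the pin spreads the bow (horizontal distance between clip_seat and pin_axis below 0.018 m and z of clip_seat in the frame of pin_axis between -0.0075 and 0.0075 m and value of joint clip_bow above 0.03 rad), for 0.02 s.
At the end, for the whole second after the job is handed in: Washer flat on the hub, centred within 4 mm on the pin. Clip level within 0.25 rad and at rest, its leg through the cross hole with its seat within 3 mm of the pin's axis and 6.5 mm of the nominal hole height, its bow sprung back over the pin (below 0.025 rad) (all of step 1 and horizontal distance between clip_seat and pin_axis below 0.003 m and z of clip_seat in the frame of pin_axis between -0.0065 and 0.0065 m and angle between the z axis of clip_seat and the z axis of pin_axis, either way round below 0.25 rad and value of joint clip_bow below 0.025 rad and linear speed of clip below 0.02 m/s); the robot touches nothing.
It fails at once if the clip is forced against the pin or stand with more than 18 N (contact force between clip and stand above 18 N).
It fails at once if the mainboard is moved by more than 15 mm (distance of mainboard from where it was at the start of the episode above 0.015 m).
It fails at once if the multimeter is moved by more than 15 mm (distance of multimeter from where it was at the start of the episode above 0.015 m).
It fails at once if the screwdriver is moved by more than 15 mm (distance of screwdriver from where it was at the start of the episode above 0.015 m).
It fails at once if the jar is moved by more than 15 mm (distance of flux_jar from where it was at the start of the episode above 0.015 m).
It also fails if it takes over 64 s, if anything falls off the work surface, if the arm or the gripper's body presses on something with over 40 N, if the wrist force passes 120 N, or if a joint passes its speed limit or range.

## Robot

A 6-joint arm with a two-finger parallel gripper is mounted at the origin on the work surface. World frame = base frame: x ahead of the robot, y to its left, z up, the work surface at z = 0. Lengths are in m, angles in rad, forces in N, time in s.
With the tool pointing down it reaches from about 0.3 to 0.775 m from the base axis. Payload 14.6 kg.
Tool frame: the origin (TCP) lies at the very end of the fingers, on their centre line; the grasp point (between the pads) lies 19 mm behind it; z points along the fingers, y is the direction in which the jaws open and shut (so a half turn about z gives the same grasp; the last joint's range is limited). The gripper opens to 94 mm and grips with 3 to 60 N. Pads are 16 mm wide; open, the fingers measure 119 mm over their backs; the gripper's body (75 mm by 177 mm) begins 78 mm behind the grasp point.
Start: joints at [-1.277, 0.3, 1.521, -0, 1.321, -0.067], TCP at [0.194, -0.515, 0.205] pointing down, gripper open.
Joint ranges: [-3.03, 3.03], [-0.79, 2.21], [0.23, 2.52], [-1.04, 4.18], [0, 3.07], [-2.55, 2.55]. Speed limits (rad/s): [2.22, 2.22, 2.57, 3.14, 3.14, 3.14].

## Interface

Orientations are given as [roll, pitch, yaw] about the fixed x, y, z axes, in that order (R = Rz(yaw) Ry(pitch) Rx(roll)).
In Python, from station import ctrl, vision, ticket gives the robot as it stands.
- The arm moves only by the tool step_arm, never from a script. Its argument "steps" is a list of rows, each an object of numbers: "x", "y", "z": the shift along the tool's x, y, z in m; "ax", "ay", "az": the turn, a rotation vector about the tool's x, y, z in degrees; "claw": the finger opening in m, from 0 to 0.094. A call has 1 to 5 rows; each row shifts and turns the pose as measured when the row begins, along the tool's axes as they then stand; what a row does not reach is not made up. A row lasts 1/12 s, in which the tool goes at most 41.7 mm and 7.16 degrees, less where a joint would pass 70% of its speed; a pose out of reach is approached as far as the arm can. A call with a gripper value outside its range is refused whole. The fingers move at their own pace and stop on an object; "grip_force" is the grip in N (left out, the last holds). Time passes only in rows, so rows that do not move let the fingers close. It gives the time, the measured TCP pose, the force and the opening at its end, in the units of the state.
- ctrl.get_obs(): the state, without advancing time (a new reading comes with each control period).
- vision.camera(name): name is "scene" or "top" or "wrist"; returns (picture, depth): 420x560x3 uint8, red, green, blue; 420x560 float32, m along the optical axis (not along the pixel's ray), 0 where there is no reading.
- vision.camera_params(name): a dict with "fov_y" (degrees; the focal length in pixels is half the picture's height over the tangent of half this angle, whatever the lens; pixels are square), "cx", "cy" (the principal point, pixels), "origin" and "attitude" of the camera in the world; the wrist camera has in their place "mount" (4x4, takes a point from camera to tool coordinates, whose origin is the TCP and whose axes are the flange's). Camera axes: x right, y up, looking along -z (the intrinsics and any distortion apply to the point x, -y, -z); pixel columns grow to the right and rows downward; lengths in m; the calibration is good to about 2 mm. A picture is of the moment at which its call begins: read the wrist's pose just before it. camera_params takes no time and is no camera call.
- ticket.hand_in(): hands the job in, once; it reports no verdict.
The state is a dict: "time_s": time; "qpos": joint angles; "joint_vel": joint speeds; "tau": joint torques, N m; "ee_pos": TCP position; "eef_rot": TCP orientation; "force": force on the tool from outside, world axes, zero at the start; "moment": the same for the moment, N m; "grip_width": finger opening in m.
Only numpy, scipy, OpenCV 4.12 (cv2) and the standard library are available. Lean on these libraries where they do the work, as an engineer would, in place of code of your own. Each camera call takes 0.05 s, during which the arm holds its last target.

## Working session

There is one attempt and no reset: what is moved stays moved. The work goes in short steps, Python scripts to look and compute and a tool call to move; the robot and the scene stay as the last step left them, time stands still between calls to the robot, and variables do not carry over. Pictures are saved under pics/ and viewed, and the job is handed in when it is done.

Besides the shell and the picture viewer there is one more tool, called after ">>>" as a command line: name --argument value ..., lists and objects as JSON in quotes. step_arm: Moves the arm, as the interface text tells. Its arguments: {"type":"object","properties":{"steps":{"type":"array"},"grip_force":{"type":"number"}},"required":["steps"]}

```bash
ls; mkdir -p pics; cat > h.py <<'E'
import numpy as np, cv2
from station import ctrl, vision, ticket
from scipy.spatial.transform import Rotation as R
E
python3 - <<'E'
from h import *
print(ctrl.get_obs())
for n in ("scene","top","wrist"):
    print(n,vision.camera_params(n))
for n in ("scene","top"):
    p,d=vision.camera(n); cv2.imwrite(f"pics/{n}0.png",p[:,:,::-1]); np.save(f"{n}0.npy",d)
    np.save(f"{n}0c.npy",p)
E
```

```text
pics
{'time_s': 0.0, 'qpos': array([-1.27663540e+00,  3.00455901e-01,  1.52162107e+00, -7.41201545e-06,
        1.32073644e+00, -6.65724880e-02]), 'joint_vel': array([-1.14939161e-03, -9.67118919e-07,  1.03043183e-03,  5.14205183e-04,
        9.32082992e-04,  1.72349462e-03]), 'tau': array([-2.01656170e-03, -5.31809127e+01, -3.52739024e+01,  7.07202265e-02,
        2.44248135e-02, -4.16735941e-05]), 'ee_pos': array([ 0.1940537 , -0.51431951,  0.20487777]), 'eef_rot': array([-3.14037412e+00, -7.40459906e-05,  3.60735211e-01]), 'force': array([ 0.68490635, -0.60477158, -0.5359424 ]), 'moment': array([-0.02464536, -0.0099413 ,  0.04090929]), 'grip_width': 0.09402955706773748}
scene {'fov_y': 56.99820343244263, 'cx': 278.3680102971015, 'cy': 209.97419728189345, 'origin': array([ 1.33913372, -0.17224568,  0.6456557 ]), 'attitude': array([0.97835845, 0.00360384, 1.38709728])}
top {'fov_y': 56.89765083292962, 'cx': 284.05312976902644, 'cy': 207.6424663018402, 'origin': array([ 0.43292467, -0.02495372,  0.95913745]), 'attitude': array([ 0.0905842 , -0.00278134, -1.58431   ])}
wrist {'fov_y': 64.55548031111566, 'cx': 277.6360954906943, 'cy': 213.22183443443112, 'mount': array([[-3.67991735e-04,  9.59617604e-01,  2.81307515e-01,
         8.17678941e-02],
       [ 9.99999932e-01,  3.55738991e-04,  9.46235367e-05,
        -5.55007487e-04],
       [-9.26963996e-06,  2.81307531e-01, -9.59617670e-01,
        -1.78009751e-01],
       [ 0.00000000e+00,  0.00000000e+00,  0.00000000e+00,
         1.00000000e+00]])}
```

View pics/scene0.png

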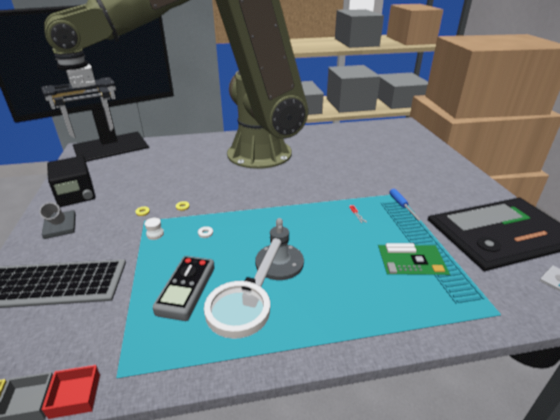

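View pics/top0.png

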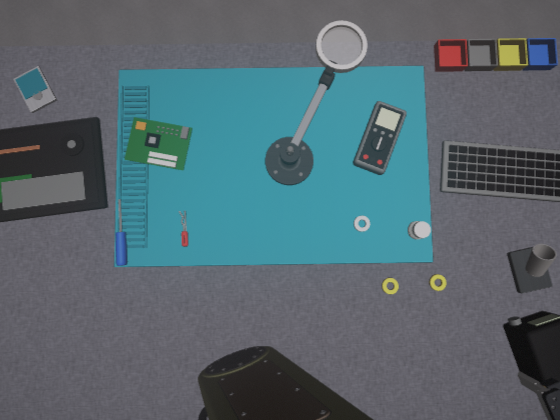

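The top view shows what could be taken for the washer: white ring (362,224), yellow rings (391,286) and (438,283), and the white-lidded jar (420,230). I choose the white ring. The clip with the red grip is at (185,235), and the pin and hub are near (289,152). Next I check close crops.

```bash
cat >> h.py <<'E'
def cam(n,obs=None):
    P=vision.camera_params(n)
    f=210/np.tan(np.radians(P["fov_y"])/2)
    if n=="wrist":
        T=np.eye(4);T[:3,:3]=R.from_euler("xyz",obs["eef_rot"]).as_matrix();T[:3,3]=obs["ee_pos"]
        M=T@P["mount"]; o=M[:3,3];A=M[:3,:3]
    else: o=np.array(P["origin"]);A=R.from_euler("xyz",P["attitude"]).as_matrix()
    return f,P["cx"],P["cy"],o,A
def ray(c,u,v):
    f,cx,cy,o,A=c
    return o,A@np.array([(u-cx)/f,-(v-cy)/f,-1.0])
def onz(c,u,v,z):
    o,d=ray(c,u,v); return o+d*(z-o[2])/d[2]
def proj(c,p):
    f,cx,cy,o,A=c; q=A.T@(np.asarray(p)-o); return cx+f*q[0]/-q[2], cy-f*q[1]/-q[2]
def pt(c,u,v,dep):
    o,d=ray(c,u,v); return o+d*dep
def tri(rs):
    S=np.zeros((3,3));b=np.zeros(3)
    for o,d in rs:
        d=d/np.linalg.norm(d);M=np.eye(3)-np.outer(d,d);S+=M;b+=M@o
    return np.linalg.solve(S,b)
E
python3 - <<'E'
from h import *
p=np.load("top0c.npy");d=np.load("top0.npy");s=np.load("scene0c.npy")
a=cv2.resize(p[190:260,160:230],(390,390),interpolation=cv2.INTER_CUBIC)
b=cv2.resize(p[195:265,340:410],(390,390),interpolation=cv2.INTER_CUBIC)
cv2.imwrite("pics/c1.png",np.hstack([a,b])[:,:,::-1])
a=cv2.resize(p[100:200,240:340],(390,390),interpolation=cv2.INTER_CUBIC)
b=cv2.resize(s[200:290,235:325],(390,390),interpolation=cv2.INTER_CUBIC)
cv2.imwrite("pics/c2.png",np.hstack([a,b])[:,:,::-1])
c=cam("top")
hsv=cv2.cvtColor(p,cv2.COLOR_RGB2HSV)
w=((hsv[...,1]<40)&(hsv[...,2]>150)).astype(np.uint8); w[:205]=0;w[245:]=0;w[:,:345]=0;w[:,385:]=0
cn,_=cv2.findContours(w,cv2.RETR_EXTERNAL,cv2.CHAIN_APPROX_NONE)
k=max(cn,key=cv2.contourArea); (u,v),r=cv2.minEnclosingCircle(k);print("washer",u,v,r,onz(c,u,v,.015), d[int(v),int(u)+6])
r=((hsv[...,1]>150)&((hsv[...,0]<8)|(hsv[...,0]>172))&(hsv[...,2]>80)).astype(np.uint8);r[:200]=0;r[255:]=0;r[:,:165]=0;r[:,200:]=0
cn,_=cv2.findContours(r,cv2.RETR_EXTERNAL,cv2.CHAIN_APPROX_NONE)
k=max(cn,key=cv2.contourArea); m=cv2.minAreaRect(k);print("grip",m,onz(c,*m[0],.015))
print("mat depth z",pt(c,220,200,d[200,220]))
for u,v in [(120,70),(424,67),(432,262),(116,265)]: print(onz(c,u,v,.005))
E
```

```text
washer 361.5 223.375 7.867159843444824 [ 0.47762143 -0.21703929  0.015     ] 0.9463711
grip ((183.0, 244.0), (0.0, 0.0), 0.0) [0.43342082 0.21733869 0.015     ]
mat depth z [0.54061816 0.129455   0.00521629]
[0.87764977 0.38493626 0.005     ]
[ 0.87611456 -0.39171783  0.005     ]
[ 0.38140849 -0.38842422  0.005     ]
[0.38468469 0.3824811  0.005     ]
```

```bash
python3 - <<'E'
import numpy as np
d=np.load("top0.npy"); print(np.round(d[128:176:3,265:315:3],3)); d=np.load("scene0.npy"); print(np.round(d[214:260:3,265:295:3],3))
E
```

```text
[[0.975 0.975 0.975 0.977 0.977 0.976 0.974 0.977 0.974 0.975 0.974 0.884
  0.879 0.879 0.886 0.975 0.975]
 [0.973 0.97  0.973 0.977 0.975 0.977 0.975 0.976 0.974 0.974 0.973 0.879
  0.879 0.879 0.974 0.974 0.975]
 [0.973 0.973 0.975 0.974 0.977 0.976 0.976 0.976 0.973 0.974 0.88  0.877
  0.878 0.884 0.977 0.973 0.975]
 [0.977 0.976 0.974 0.976 0.972 0.972 0.972 0.956 0.957 0.955 0.882 0.
  0.88  0.97  0.973 0.973 0.975]
 [0.972 0.976 0.972 0.975 0.956 0.954 0.952 0.95  0.95  0.882 0.875 0.88
  0.886 0.97  0.974 0.973 0.973]
 [0.974 0.972 0.975 0.955 0.949 0.951 0.951 0.871 0.872 0.867 0.876 0.877
  0.949 0.949 0.973 0.971 0.973]
 [0.974 0.971 0.952 0.95  0.947 0.948 0.873 0.872 0.838 0.84  0.871 0.882
  0.95  0.948 0.952 0.973 0.972]
 [0.974 0.954 0.948 0.951 0.949 0.95  0.867 0.867 0.834 0.833 0.868 0.871
  0.949 0.948 0.95  0.954 0.97 ]
 [0.969 0.95  0.948 0.952 0.949 0.868 0.869 0.867 0.84  0.841 0.869 0.872
  0.949 0.95  0.95  0.95  0.968]
 [0.971 0.947 0.948 0.95  0.948 0.875 0.867 0.869 0.863 0.869 0.868 0.867
  0.949 0.95  0.944 0.948 0.974]
 [0.967 0.949 0.949 0.946 0.948 0.
[... 917 characters left out ...]
1.081]
 [1.071 1.069 0.902 0.901 0.885 0.885 0.902 0.901 1.071 1.067]
 [1.056 1.056 0.891 0.891 0.891 0.89  0.893 0.891 0.898 1.054]
 [1.048 1.043 0.891 0.882 0.883 0.882 0.883 0.884 1.044 1.042]
 [1.034 1.035 0.896 0.884 0.882 0.881 0.882 0.889 1.033 1.035]
 [1.025 1.027 0.898 0.874 0.875 0.881 0.888 0.894 1.024 1.022]
 [1.014 1.016 0.867 0.866 0.867 0.891 0.893 0.897 0.984 1.016]
 [0.97  0.967 0.855 0.859 0.864 0.9   0.903 0.911 0.966 0.967]
 [0.956 0.852 0.848 0.851 0.861 0.905 0.904 0.918 0.957 0.96 ]
 [0.95  0.839 0.84  0.844 0.91  0.908 0.911 0.92  0.951 0.947]
 [0.835 0.833 0.832 0.843 0.913 0.915 0.918 0.926 0.935 0.939]
 [0.826 0.822 0.827 0.925 0.922 0.919 0.924 0.924 0.931 0.931]]
```

View pics/c1.png

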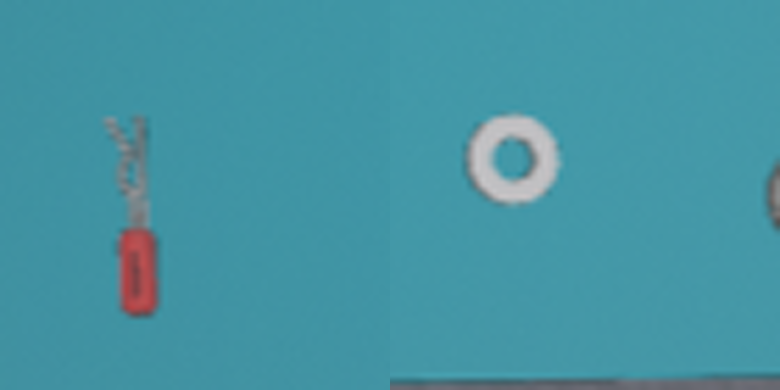

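View pics/c2.png

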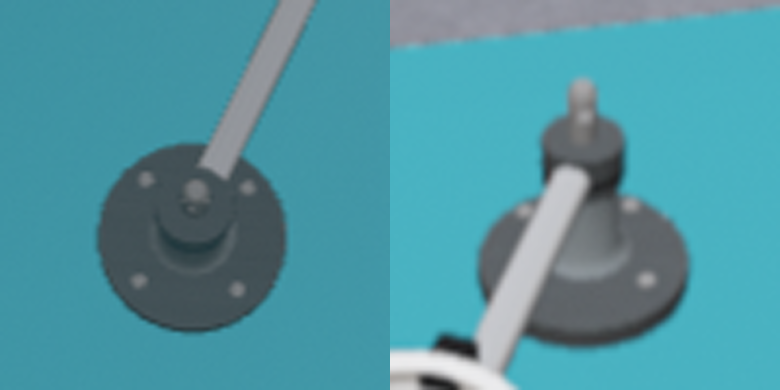

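```bash
python3 - <<'E'
from h import *
p=np.load("top0c.npy");d=np.load("top0.npy")
c=cam("top"); f,cx,cy,o,A=c
V,U=np.mgrid[120:200,230:350]
Z=d[120:200,230:350]
X=o+((np.stack([(U-cx)/f,-(V-cy)/f,-np.ones(U.shape)],-1))@A.T)*Z[...,None]
def fit(m,n):
    k=(m&(Z>0)).astype(np.uint8); k=cv2.morphologyEx(k,cv2.MORPH_OPEN,np.ones((2,2),np.uint8))
    P=X[k>0]; (a,b),r=cv2.minEnclosingCircle((P[:,:2]*1000).astype(np.float32)); print(n,len(P),np.median(P,0),(a,b),r)
z=X[...,2]
fit((z>.020)&(z<.035),"base"); fit((z>.1)&(z<.112),"hub"); fit((z>.125)&(z<.16),"pin")
hsv=cv2.cvtColor(p,cv2.COLOR_RGB2HSV)
r=(p[...,0].astype(int)>p[...,1]+40).astype(np.uint8);r[:200]=0;r[255:]=0;r[:,:165]=0;r[:,200:]=0
cn,_=cv2.findContours(r,cv2.RETR_EXTERNAL,cv2.CHAIN_APPROX_NONE)
k=max(cn,key=cv2.contourArea); m=cv2.minAreaRect(k);print("grip",m,onz(c,*m[0],.010))
print("washer",onz(c,361.5,223.4,.012))
E
```

```text
base 1339 [ 0.62106727 -0.0416384   0.0269526 ] (561.5169067382812, -34.2960205078125) 128.93128967285156
hub 290 [ 0.63235632 -0.04760318  0.10493054] (662.72412109375, -57.33451461791992) 53.21828079223633
pin 45 [ 0.63250127 -0.04489294  0.13665726] (636.83642578125, -45.490745544433594) 10.381244659423828
grip ((184.5, 238.0), (14.0, 5.0), 90.0) [0.44795194 0.21511166 0.01      ]
washer [ 0.4777023  -0.21764771  0.012     ]
```

```bash
cat >> h.py <<'E'
def plan(tp,trpy,n=None,obs=None):
    obs=obs or ctrl.get_obs(); p=np.array(obs["ee_pos"]);Q=R.from_euler("xyz",obs["eef_rot"]);T=R.from_euler("xyz",trpy)
    tp=np.array(tp,float); dr=(Q.inv()*T).as_rotvec(degrees=True)
    n=n or int(max(np.ceil(np.linalg.norm(tp-p)/.040),np.ceil(np.linalg.norm(dr)/7)))
    print("n",n,"drot",dr.round(2))
    for i in range(n):
        s=Q.inv().apply(tp-p)/(n-i); r=(Q.inv()*T).as_rotvec()/(n-i)
        print("xyz mm",(s*1000).round(1),"deg",np.degrees(r).round(2))
        p=p+Q.apply(s);Q=Q*R.from_rotvec(r)
def state():
    o=ctrl.get_obs();print("t",round(o["time_s"],2),"p",o["ee_pos"].round(4),"rpy",o["eef_rot"].round(4),"F",o["force"].round(2),"w",round(o["grip_width"],4));return o
def snap(n,name):
    o=ctrl.get_obs();p,d=vision.camera(n);cv2.imwrite(f"pics/{name}.png",p[:,:,::-1]);np.savez(f"{name}.npz",p=p,d=d,pos=o["ee_pos"],rot=o["eef_rot"])
    return p,d,cam(n,o)
E
python3 -c "
from h import *
plan([.4777,-.2176,.12],[np.pi,0,0])"
```

```text
n 11 drot [-6.000e-02  1.000e-02  2.067e+01]
xyz mm [ 33.6 -16.1   7.7] deg [-0.01  0.    1.88]
xyz mm [ 33.1 -17.2   7.7] deg [-0.01  0.    1.88]
xyz mm [ 32.5 -18.3   7.7] deg [-0.01  0.    1.88]
xyz mm [ 31.9 -19.4   7.7] deg [-0.01  0.    1.88]
xyz mm [ 31.2 -20.4   7.7] deg [-0.01  0.    1.88]
xyz mm [ 30.6 -21.4   7.7] deg [-0.01  0.    1.88]
xyz mm [ 29.8 -22.4   7.7] deg [-0.01  0.    1.88]
xyz mm [ 29.1 -23.4   7.7] deg [-0.01  0.    1.88]
xyz mm [ 28.3 -24.3   7.7] deg [-0.01  0.    1.88]
xyz mm [ 27.5 -25.2   7.7] deg [-0.01  0.    1.88]
xyz mm [ 26.7 -26.1   7.7] deg [-0.01  0.    1.88]
```

>>> step_arm --steps '[{"x": 0.033, "y": -0.016, "z": 0.007, "az": 2}, {"x": 0.033, "y": -0.017, "z": 0.007, "az": 2}, {"x": 0.0325, "y": -0.018, "z": 0.007, "az": 2}, {"x": 0.032, "y": -0.019, "z": 0.007, "az": 2}, {"x": 0.031, "y": -0.02, "z": 0.007, "az": 2}]'

```text
validation failed for argument at $.st...
```

>>> step_arm --steps '[{"x": 0.031, "y": -0.021, "z": 0.007, "az": 2}, {"x": 0.03, "y": -0.022, "z": 0.007, "az": 2}, {"x": 0.029, "y": -0.023, "z": 0.007, "az": 2}, {"x": 0.028, "y": -0.024, "z": 0.007, "az": 2}, {"x": 0.028, "y": -0.025, "z": 0.007, "az": 2}]'

```text
validation failed for argument at $.st...
```

```bash
python3 -c "
from h import *
state();plan([.4777,-.2176,.12],[np.pi,0,0])"
```

```text
t 0.1 p [ 0.1941 -0.5144  0.205 ] rpy [-3.1406e+00 -1.0000e-04  3.6080e-01] F [-0.16 -0.2   0.57] w 0.0941
n 11 drot [-6.000e-02  1.000e-02  2.067e+01]
xyz mm [ 33.6 -16.1   7.7] deg [-0.01  0.    1.88]
xyz mm [ 33.1 -17.2   7.7] deg [-0.01  0.    1.88]
xyz mm [ 32.5 -18.3   7.7] deg [-0.01  0.    1.88]
xyz mm [ 31.9 -19.4   7.7] deg [-0.01  0.    1.88]
xyz mm [ 31.2 -20.4   7.7] deg [-0.01  0.    1.88]
xyz mm [ 30.6 -21.4   7.7] deg [-0.01  0.    1.88]
xyz mm [ 29.8 -22.4   7.7] deg [-0.01  0.    1.88]
xyz mm [ 29.1 -23.4   7.7] deg [-0.01  0.    1.88]
xyz mm [ 28.3 -24.3   7.7] deg [-0.01  0.    1.88]
xyz mm [ 27.5 -25.2   7.7] deg [-0.01  0.    1.88]
xyz mm [ 26.7 -26.1   7.7] deg [-0.01  0.    1.88]
```

>>> step_arm --steps '[{"x": 0.033, "y": -0.016, "z": 0.007, "ax": 0, "ay": 0, "az": 2, "claw": 0.094}, {"x": 0.033, "y": -0.017, "z": 0.007, "ax": 0, "ay": 0, "az": 2, "claw": 0.094}, {"x": 0.0325, "y": -0.018, "z": 0.007, "ax": 0, "ay": 0, "az": 2, "claw": 0.094}, {"x": 0.032, "y": -0.019, "z": 0.007, "ax": 0, "ay": 0, "az": 2, "claw": 0.094}, {"x": 0.031, "y": -0.02, "z": 0.007, "ax": 0, "ay": 0, "az": 2, "claw": 0.094}]'

```text
time_s: 0.52
ee_pos: [0.3232, -0.3809, 0.1679]
eef_rot: [-3.141, 0.001, 0.17]
force: [0.3, -0.2, -0.4]
grip_width: 0.0939
```

>>> step_arm --steps '[{"x": 0.034, "y": -0.023, "z": 0.008, "ax": 0, "ay": 0, "az": 2, "claw": 0.07}, {"x": 0.034, "y": -0.024, "z": 0.008, "ax": 0, "ay": 0, "az": 2, "claw": 0.07}, {"x": 0.033, "y": -0.025, "z": 0.008, "ax": 0, "ay": 0, "az": 2, "claw": 0.07}, {"x": 0.032, "y": -0.026, "z": 0.008, "ax": 0, "ay": 0, "az": 2, "claw": 0.07}, {"x": 0.03, "y": -0.03, "z": 0.008, "ax": 0, "ay": 0, "az": 1.8, "claw": 0.07}]'

```text
time_s: 0.93
ee_pos: [0.4697, -0.2377, 0.1279]
eef_rot: [-3.14, 0.002, -0.011]
force: [-0.1, -1.0, 0.4]
grip_width: 0.0703
```

```bash
python3 -c "
from h import *
state();snap('wrist','w1');plan([.4777,-.2176,.08],[np.pi,0,0])"
```

```text
t 0.93 p [ 0.4697 -0.2377  0.1279] rpy [-3.1404e+00  2.1000e-03 -1.1400e-02] F [-0.06 -1.02  0.39] w 0.0703
n 2 drot [-0.19  0.16 -0.6 ]
xyz mm [ 2.5 -7.6 23.2] deg [-0.09  0.08 -0.3 ]
xyz mm [ 2.5 -7.6 23.2] deg [-0.09  0.08 -0.3 ]
```

View pics/w1.png

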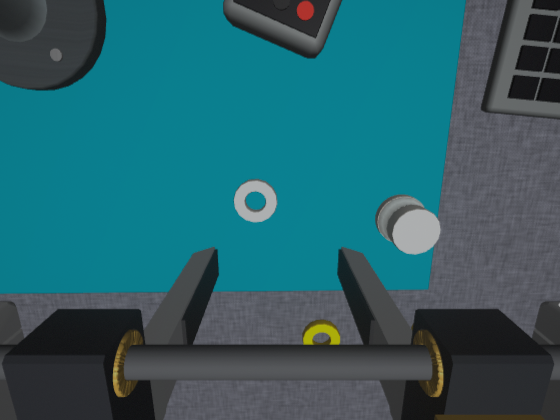

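The close view confirms a white flat ring at (255,201), with the yellow ring at (322,333) and the jar at (410,225) as the others nearby.

```bash
cat >> h.py <<'E'
def whitering(p,c,box,z):
    hsv=cv2.cvtColor(p,cv2.COLOR_RGB2HSV); w=((hsv[...,1]<60)&(hsv[...,2]>130)).astype(np.uint8)
    x0,x1,y0,y1=box; m=np.zeros_like(w); m[y0:y1,x0:x1]=w[y0:y1,x0:x1]
    cn,_=cv2.findContours(m,cv2.RETR_EXTERNAL,cv2.CHAIN_APPROX_NONE); k=max(cn,key=cv2.contourArea)
    e=cv2.fitEllipse(k); print("ell",e); return onz(c,*e[0],z)
E
python3 -c "
from h import *
s=state();p,d,c=snap('wrist','w2')
q=whitering(p,c,(215,320,150,240),.0125);print(q)
plan([q[0],q[1],.06],[np.pi,0,0])"
```

```text
t 0.98 p [ 0.4727 -0.2329  0.1263] rpy [-3.1383e+00  2.9000e-03 -1.0400e-02] F [ 2.06  4.63 -2.09] w 0.0701
ell ((260.442626953125, 204.37290954589844), (40.24980163574219, 41.890342712402344), 96.4063491821289)
[ 0.47693332 -0.21656281  0.0125    ]
n 2 drot [-0.16  0.2  -0.33]
xyz mm [ 3.2 -9.3 33.5] deg [-0.08  0.1  -0.17]
xyz mm [ 3.2 -9.3 33.4] deg [-0.08  0.1  -0.17]
```

>>> step_arm --steps '[{"x": 0.003, "y": -0.009, "z": 0.03, "ax": 0, "ay": 0, "az": 0, "claw": 0.06}, {"x": 0.001, "y": -0.005, "z": 0.03, "ax": -0.1, "ay": 0.1, "az": -0.3, "claw": 0.06}, {"x": 0, "y": 0, "z": 0.015, "ax": 0, "ay": 0, "az": 0, "claw": 0.06}, {"x": 0, "y": 0, "z": 0, "ax": 0, "ay": 0, "az": 0, "claw": 0.06}]'

```text
time_s: 1.37
ee_pos: [0.4754, -0.2199, 0.0496]
eef_rot: [3.141, 0.001, 0.004]
force: [-0.6, 0.5, -1.1]
grip_width: 0.0599
```

```bash
python3 -c "
from h import *
s=state();p,d,c=snap('wrist','w3')
q=whitering(p,c,(215,350,150,320),.015);print(q)
plan([q[0],q[1],.007],[np.pi,0,0])"
```

```text
t 1.37 p [ 0.4754 -0.2199  0.0496] rpy [3.1415e+00 6.0000e-04 4.4000e-03] F [-0.57  0.46 -1.14] w 0.0599
ell ((273.3983459472656, 236.7961883544922), (52.08484649658203, 55.498538970947266), 87.40888977050781)
[ 0.47796334 -0.21660799  0.015     ]
n 2 drot [ 0.03 -0.02  0.24]
xyz mm [ 1.1 -1.8 21.9] deg [ 0.02 -0.01  0.12]
xyz mm [ 1.1 -1.8 21.9] deg [ 0.02 -0.01  0.12]
```

View pics/w3.png

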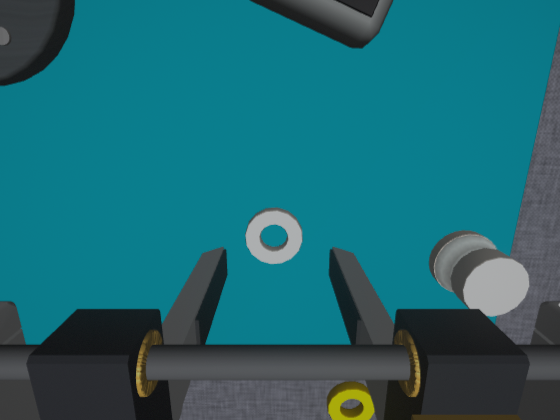

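>>> step_arm --steps '[{"x": 0.001, "y": -0.003, "z": 0.025, "ax": 0, "ay": 0, "az": 0.2, "claw": 0.056}, {"x": 0.001, "y": -0.001, "z": 0.016, "ax": 0, "ay": 0, "az": 0, "claw": 0.056}, {"x": 0.0005, "y": 0, "z": 0.002, "ax": 0, "ay": 0, "az": 0, "claw": 0.056}, {"x": 0, "y": 0, "z": 0, "ax": 0, "ay": 0, "az": 0, "claw": 0.05}]' --grip_force 15

```text
time_s: 1.75
ee_pos: [0.4798, -0.2194, 0.0117]
eef_rot: [3.138, -0.005, -0.001]
force: [-0.0, 0.5, 0.4]
grip_width: 0.0524
```

>>> step_arm --steps '[{"x": -0.0015, "y": -0.002, "z": 0.004, "ax": 0.2, "ay": -0.3, "az": 0, "claw": 0.05}, {"x": 0, "y": 0, "z": 0.001, "ax": 0, "ay": 0, "az": 0, "claw": 0.036}, {"x": 0, "y": 0, "z": 0, "ax": 0, "ay": 0, "az": 0, "claw": 0.036}, {"x": 0, "y": 0, "z": 0, "ax": 0, "ay": 0, "az": 0, "claw": 0.036}]' --grip_force 15

```text
time_s: 2.08
ee_pos: [0.4796, -0.219, 0.0107]
eef_rot: [3.139, -0.004, -0.002]
force: [0.4, -0.4, -0.2]
grip_width: 0.0393
```

```bash
python3 -c "
from h import *
s=state();p,d,c=snap('wrist','w4')
q=whitering(p,c,(200,380,180,340),.015);print(q)
"
```

```text
t 2.08 p [ 0.4796 -0.219   0.0107] rpy [ 3.1392e+00 -4.3000e-03 -2.1000e-03] F [ 0.42 -0.35 -0.19] w 0.0393
ell ((277.6294860839844, 267.1256103515625), (60.792789459228516, 66.28600311279297), 86.92402648925781)
[ 0.4781659  -0.21859579  0.015     ]
```

View pics/w4.png

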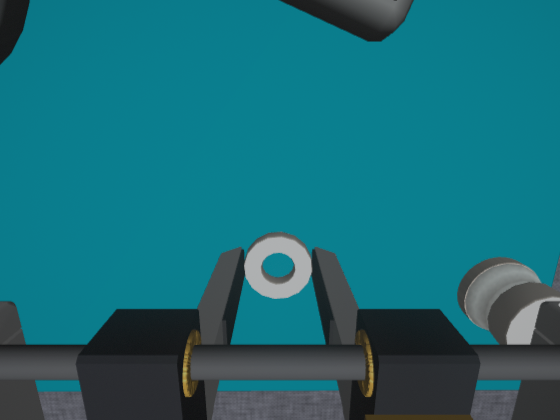

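>>> step_arm --steps '[{"x": -0.001, "y": 0, "z": 0, "ax": 0, "ay": 0, "az": 0, "claw": 0.048}, {"x": -0.001, "y": 0, "z": 0.003, "ax": 0.1, "ay": -0.2, "az": 0, "claw": 0.048}, {"x": -0.0005, "y": 0, "z": 0.003, "ax": 0.1, "ay": -0.2, "az": 0, "claw": 0.048}]' --grip_force 15

```text
time_s: 2.38
ee_pos: [0.4776, -0.2194, 0.0058]
eef_rot: [-3.141, 0.001, -0.002]
force: [-0.2, 1.0, -0.1]
grip_width: 0.0476
```

>>> step_arm --steps '[{"x": 0, "y": -0.0005, "z": -0.002, "ax": 0, "ay": 0, "az": 0, "claw": 0.036}, {"x": 0, "y": 0, "z": 0, "ax": 0, "ay": 0, "az": 0, "claw": 0.036}, {"x": 0, "y": 0, "z": 0, "ax": 0, "ay": 0, "az": 0, "claw": 0.036}, {"x": 0, "y": 0, "z": -0.01, "ax": 0, "ay": 0, "az": 0, "claw": 0.036}, {"x": 0, "y": 0, "z": -0.03, "ax": 0, "ay": 0, "az": 0, "claw": 0.036}]' --grip_force 20

```text
time_s: 2.8
ee_pos: [0.475, -0.2175, 0.0443]
eef_rot: [-3.137, 0.01, -0.002]
force: [0.3, 0.0, -0.8]
grip_width: 0.0394
```

```bash
python3 -c "
from h import *
s=state();print(s['qpos'].round(3));plan([.545,-.045,.20],[np.pi,0,0])"
```

```text
t 2.8 p [ 0.475  -0.2175  0.0443] rpy [-3.1367e+00  9.5000e-03 -2.1000e-03] F [ 0.28  0.02 -0.75] w 0.0394
[-0.499  0.44   1.741 -0.     0.971  1.074]
n 7 drot [-0.28  0.54 -0.12]
xyz mm [  9.7 -24.8 -22.2] deg [-0.04  0.08 -0.02]
xyz mm [  9.8 -24.8 -22.2] deg [-0.04  0.08 -0.02]
xyz mm [  9.8 -24.7 -22.2] deg [-0.04  0.08 -0.02]
xyz mm [  9.8 -24.7 -22.2] deg [-0.04  0.08 -0.02]
xyz mm [  9.9 -24.7 -22.2] deg [-0.04  0.08 -0.02]
xyz mm [  9.9 -24.7 -22.2] deg [-0.04  0.08 -0.02]
xyz mm [ 10.  -24.7 -22.2] deg [-0.04  0.08 -0.02]
```

>>> step_arm --steps '[{"x": 0, "y": -0.005, "z": -0.03, "ax": 0, "ay": 0.1, "az": 0, "claw": 0.036}, {"x": 0.005, "y": -0.02, "z": -0.03, "ax": 0, "ay": 0.1, "az": 0, "claw": 0.036}, {"x": 0.012, "y": -0.03, "z": -0.022, "ax": 0, "ay": 0.1, "az": 0, "claw": 0.036}, {"x": 0.012, "y": -0.03, "z": -0.022, "ax": 0, "ay": 0.1, "az": 0, "claw": 0.036}, {"x": 0.012, "y": -0.03, "z": -0.02, "ax": 0, "ay": 0.1, "az": 0, "claw": 0.036}]' --grip_force 20

```text
time_s: 3.22
ee_pos: [0.5161, -0.1035, 0.1787]
eef_rot: [-3.137, -0.0, -0.01]
force: [1.3, -0.5, -0.2]
grip_width: 0.0395
```

>>> step_arm --steps '[{"x": 0.012, "y": -0.03, "z": -0.02, "ax": 0, "ay": 0, "az": 0, "claw": 0.036}, {"x": 0.01, "y": -0.02, "z": -0.01, "ax": 0, "ay": 0, "az": 0, "claw": 0.036}, {"x": 0, "y": -0.005, "z": 0, "ax": 0, "ay": 0, "az": 0, "claw": 0.036}, {"x": 0, "y": 0, "z": 0, "ax": 0, "ay": 0, "az": 0, "claw": 0.036}]' --grip_force 20

```text
time_s: 3.55
ee_pos: [0.5411, -0.0412, 0.2188]
eef_rot: [-3.138, -0.011, -0.005]
force: [-0.2, 1.1, -0.3]
grip_width: 0.0391
```

```bash
python3 -c "
from h import *
s=state();snap('wrist','w5');plan([.555,-.045,.185],[np.pi,0,0])"
```

```text
t 3.55 p [ 0.5411 -0.0412  0.2188] rpy [-3.1382 -0.0105 -0.0047] F [-0.23  1.08 -0.27] w 0.0391
n 1 drot [-0.2 -0.6 -0.3]
xyz mm [13.6  3.2 33.8] deg [-0.2 -0.6 -0.3]
```

View pics/w5.png

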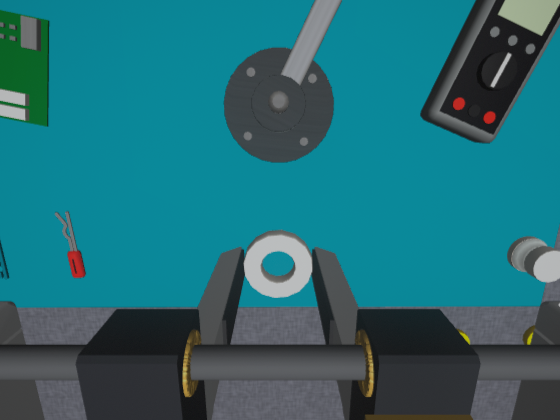

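Wrist view: pin top at (279,100), hub circle around it, washer held at (278,265), clip grip at (76,264) with the leg pointing up and slightly left.

```bash
cat >> h.py <<'E'
def world(c,d,box):
    x0,x1,y0,y1=box; f,cx,cy,o,A=c; V,U=np.mgrid[y0:y1,x0:x1]; Z=d[y0:y1,x0:x1]
    X=o+(np.stack([(U-cx)/f,-(V-cy)/f,-np.ones(U.shape)],-1)@A.T)*Z[...,None]; X[Z<=0]=np.nan
    return X
E
python3 - <<'E'
from h import *
z=np.load("w5.npz");p,d=z["p"],z["d"];c=cam("wrist",{"ee_pos":z["pos"],"eef_rot":z["rot"]})
box=(220,340,40,170);X=world(c,d,box);h=X[...,2]
print(np.nanmedian(world(c,d,(120,200,100,200))[...,2]))
im=cv2.resize(p[60:150,235:325],(540,540),interpolation=cv2.INTER_CUBIC);cv2.imwrite("pics/c3.png",im[:,:,::-1])
for n,lo,hi,zz in (("pin",.125,.16,.14),("hub+",.1025,.16,.105),("base+",.02,.16,.027)):
    m=((h>lo)&(h<hi)).astype(np.uint8);m=cv2.morphologyEx(m,cv2.MORPH_OPEN,np.ones((3,3),np.uint8))
    cn,_=cv2.findContours(m,cv2.RETR_EXTERNAL,cv2.CHAIN_APPROX_NONE);k=max(cn,key=cv2.contourArea)
    e=cv2.fitEllipse(k);u,v=e[0][0]+box[0],e[0][1]+box[2];print(n,u,v,e[1],onz(c,u,v,zz),np.nanmedian(h[m>0]))
print(proj(c,[.63,-.045,.14]))
print("clip grip px->",onz(c,76,264,.01), "tip",onz(c,66,212,.01))
E
```

```text
0.003842705113447309
pin 277.9728088378906 101.69239807128906 (19.8795108795166, 21.22566795349121) [ 0.63343965 -0.04124922  0.14      ] 0.1363860560167101
hub+ 277.93506622314453 103.41635513305664 (51.728004455566406, 54.645790100097656) [ 0.63379112 -0.04114228  0.105     ] 0.10403786359267592
base+ 279.7408981323242 101.92621994018555 (105.82056427001953, 123.76647186279297) [ 0.63874907 -0.04289718  0.027     ] 0.026268605271469403
(np.float64(283.07539044766867), np.float64(106.57242942490251))
clip grip px-> [0.44575778 0.21611894 0.01      ] tip [0.51421176 0.21664374 0.01      ]
```

View pics/c3.png

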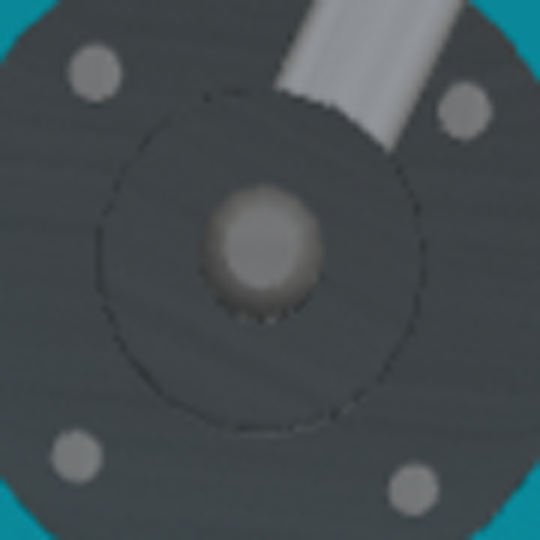

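```bash
python3 - <<'E'
from h import *
s=state();p,d,c=snap("wrist","w6");print(s["joint_vel"].round(3))
w=whitering(p,c,(230,330,220,310),s["ee_pos"][2]+.0085);print("washer",w,"rel tcp",w-s["ee_pos"])
box=(210,350,30,200);X=world(c,d,box);h=X[...,2]
for n,lo,hi,zz in (("pin",.125,.16,.14),("hub+",.1025,.16,.105)):
    m=((h>lo)&(h<hi)).astype(np.uint8);m=cv2.morphologyEx(m,cv2.MORPH_OPEN,np.ones((3,3),np.uint8))
    cn,_=cv2.findContours(m,cv2.RETR_EXTERNAL,cv2.CHAIN_APPROX_NONE);k=max(cn,key=cv2.contourArea)
    e=cv2.fitEllipse(k);u,v=e[0][0]+box[0],e[0][1]+box[2];print(n,u,v,e[1],onz(c,u,v,zz),np.nanmedian(h[m>0]))
print(d[262:268,245:262:4],np.nanmedian(world(c,d,(248,256,260,270))[...,2]))
print("clip",)
plan([.60,-.043,.19],[np.pi,0,0])
E
```

```text
t 3.6 p [ 0.541  -0.0418  0.2186] rpy [-3.1381 -0.0105 -0.0052] F [ 0.48 -1.11 -0.53] w 0.0394
[-0.036  0.01   0.019 -0.004 -0.012 -0.013]
ell ((277.67108154296875, 265.5439758300781), (62.08384323120117, 67.37435913085938), 88.07356262207031)
washer [ 0.54245275 -0.04145737  0.22713691] rel tcp [0.00142493 0.0003626  0.0085    ]
pin 277.09954833984375 101.56372833251953 (19.9829044342041, 21.04461097717285) [ 0.63346273 -0.04127226  0.14      ] 0.13653397733916098
hub+ 277.53467559814453 103.19462585449219 (51.797264099121094, 54.349571228027344) [ 0.63389846 -0.04147274  0.105     ] 0.10402603704227614
[[0.18643314 0.18725917 0.18769725 0.18769051 0.18735626]
 [0.18738717 0.18624298 0.1876034  0.18621898 0.1881015 ]
 [0.18732066 0.1865029  0.18636063 0.18661574 0.18882711]
 [0.18725292 0.1874419  0.18668139 0.1880151  0.19014889]
 [0.18844864 0.1872399  0.18751337 0.18704611 0.18923709]
 [0.18874145 0.18729828 0.18714814 0.18739235 0.18940926]] 0.22507474692778287
clip
n 2 drot [-0.2  -0.54 -0.36]
xyz mm [29.5  0.  14.3] deg [-0.1  -0.27 -0.18]
xyz mm [29.6  0.1 14.1] deg [-0.1  -0.27 -0.18]
```

>>> step_arm --steps '[{"x": 0.025, "y": 0, "z": 0.01, "ax": -0.1, "ay": -0.2, "az": -0.2, "claw": 0.036}, {"x": 0.03, "y": 0, "z": 0.013, "ax": -0.1, "ay": -0.2, "az": -0.2, "claw": 0.036}, {"x": 0.03, "y": 0, "z": 0.014, "ax": 0, "ay": -0.2, "az": 0, "claw": 0.036}, {"x": 0.008, "y": 0, "z": 0.01, "ax": 0, "ay": 0, "az": 0, "claw": 0.036}, {"x": 0, "y": 0, "z": 0, "ax": 0, "ay": 0, "az": 0, "claw": 0.036}]' --grip_force 20

```text
time_s: 4.07
ee_pos: [0.634, -0.0502, 0.1667]
eef_rot: [3.141, 0.006, -0.006]
force: [-0.5, 0.1, -1.0]
grip_width: 0.0394
```

```bash
cat > wp.py <<'E'
from h import *
import sys
s=state();p,d,c=snap("wrist",sys.argv[1]);print(s["joint_vel"].round(3))
w=whitering(p,c,(230,330,220,310),s["ee_pos"][2]+.0085);print("washer",w,"rel tcp",w-s["ee_pos"])
plan([.632,-.0415,.165],[np.pi,0,0])
E
python3 wp.py w7
```

```text
t 4.07 p [ 0.634  -0.0502  0.1667] rpy [ 3.141   0.0061 -0.0061] F [-0.47  0.11 -0.97] w 0.0394
[-0.027  0.019 -0.018 -0.001  0.018 -0.009]
ell ((277.68914794921875, 265.56353759765625), (61.92012023925781, 67.416259765625), 87.9248046875)
washer [ 0.63561734 -0.04983895  0.17517052] rel tcp [0.00158764 0.00039114 0.0085    ]
n 1 drot [ 0.04  0.33 -0.36]
xyz mm [-1.6 -8.8  2.5] deg [ 0.04  0.33 -0.36]
```

View pics/w7.png

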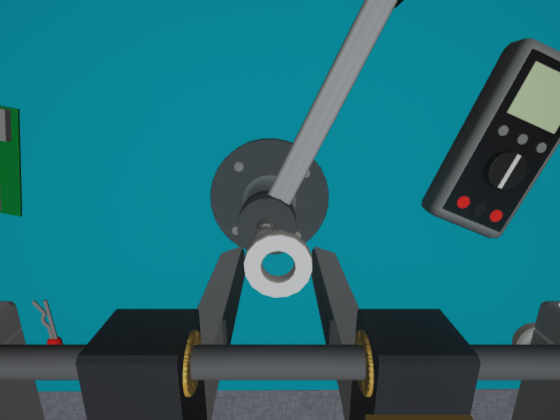

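>>> step_arm --steps '[{"x": -0.002, "y": -0.008, "z": 0, "ax": 0, "ay": 0.3, "az": -0.3, "claw": 0.036}, {"x": -0.001, "y": -0.004, "z": 0, "ax": 0, "ay": 0.2, "az": -0.2, "claw": 0.036}, {"x": 0, "y": 0, "z": 0, "ax": 0, "ay": 0, "az": 0, "claw": 0.036}]' --grip_force 20

```text
time_s: 4.37
ee_pos: [0.6283, -0.0395, 0.1684]
eef_rot: [3.141, -0.003, 0.0]
force: [-0.7, -0.2, -0.2]
grip_width: 0.0394
```

```bash
python3 wp.py w8; python3 - <<'E'
from h import *
z=np.load("w8.npz");p,d=z["p"],z["d"];c=cam("wrist",{"ee_pos":z["pos"],"eef_rot":z["rot"]})
print("hub pred",proj(c,[.6338,-.0414,.105]))
q=p.copy()
for t in np.linspace(0,2*np.pi,60):
    u,v=proj(c,[.6338+.023*np.cos(t),-.0414+.023*np.sin(t),.105]); q[int(round(v)),int(round(u))]=(255,0,255)
im=cv2.resize(q[160:310,200:350],(600,600),interpolation=cv2.INTER_CUBIC);cv2.imwrite("pics/c4.png",im[:,:,::-1])
E
```

```text
t 4.37 p [ 0.6283 -0.0395  0.1684] rpy [ 3.1409e+00 -3.1000e-03  4.0000e-04] F [-0.69 -0.18 -0.22] w 0.0394
[-0.005 -0.025  0.017 -0.001  0.003 -0.001]
ell ((277.68914794921875, 265.56353759765625), (61.92012023925781, 67.416259765625), 87.9248046875)
washer [ 0.62977265 -0.03905537  0.17688463] rel tcp [0.00148966 0.00040487 0.0085    ]
n 1 drot [ 0.05 -0.19  0.02]
xyz mm [3.6 1.9 3.6] deg [ 0.05 -0.19  0.02]
hub pred (np.float64(280.6637072618676), np.float64(220.1610247070111))
```

View pics/c4.png

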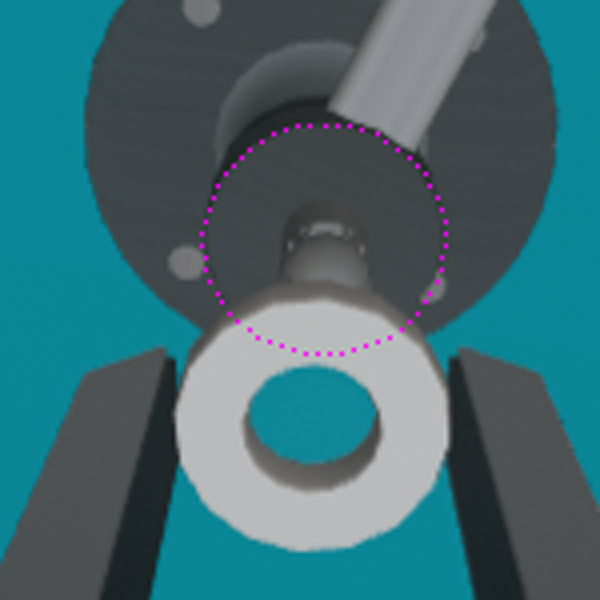

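>>> step_arm --steps '[{"x": 0.004, "y": 0.002, "z": 0.001, "ax": 0, "ay": -0.2, "az": 0, "claw": 0.036}, {"x": 0.001, "y": 0.0005, "z": 0.001, "ax": 0, "ay": 0, "az": 0, "claw": 0.036}, {"x": 0, "y": 0, "z": 0, "ax": 0, "ay": 0, "az": 0, "claw": 0.036}]' --grip_force 20

```text
time_s: 4.67
ee_pos: [0.6336, -0.0423, 0.1688]
eef_rot: [3.14, -0.003, 0.001]
force: [0.5, -0.2, -0.7]
grip_width: 0.0393
```

>>> step_arm --steps '[{"x": -0.001, "y": -0.0005, "z": 0.008, "ax": 0, "ay": -0.1, "az": 0, "claw": 0.036}, {"x": -0.0005, "y": 0, "z": 0.008, "ax": 0, "ay": -0.1, "az": 0, "claw": 0.036}, {"x": 0, "y": 0, "z": 0.003, "ax": 0, "ay": 0, "az": 0, "claw": 0.036}]' --grip_force 20

```text
time_s: 4.92
ee_pos: [0.6323, -0.042, 0.1491]
eef_rot: [3.14, -0.0, 0.001]
force: [-0.2, 0.3, -0.4]
grip_width: 0.039
```

```bash
python3 wp.py w9; python3 - <<'E'
from h import *
z=np.load("w9.npz");p=z["p"];im=cv2.resize(p[160:310,200:350],(600,600),interpolation=cv2.INTER_CUBIC);cv2.imwrite("pics/c5.png",im[:,:,::-1])
E
```

```text
t 4.92 p [ 0.6323 -0.042   0.1491] rpy [ 3.1401e+00 -5.0000e-04  6.0000e-04] F [-0.15  0.35 -0.43] w 0.039
[ 0.001  0.031  0.044  0.    -0.074 -0.001]
ell ((277.6797180175781, 265.5599365234375), (61.92178726196289, 67.39370727539062), 87.75685119628906)
washer [ 0.63385454 -0.04159232  0.15763331] rel tcp [0.00152111 0.00041831 0.0085    ]
n 1 drot [0.08 0.02 0.04]
xyz mm [ -0.2  -0.5 -16.3] deg [0.08 0.02 0.04]
```

View pics/c5.png

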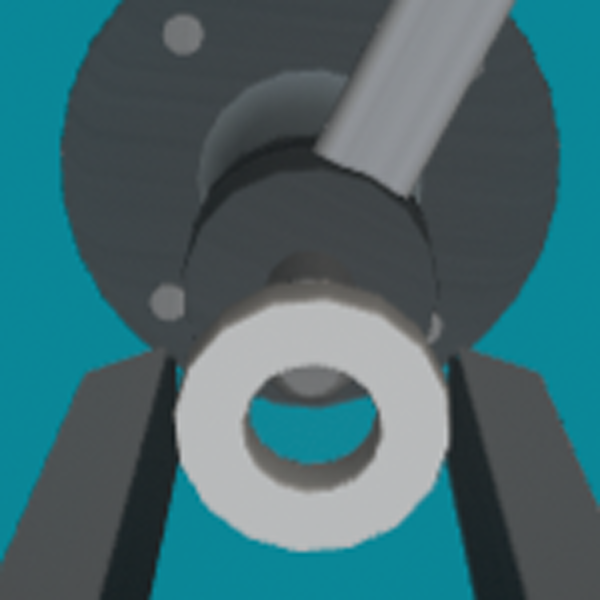

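>>> step_arm --steps '[{"x": 0, "y": 0, "z": 0.006, "ax": 0, "ay": 0, "az": 0, "claw": 0.036}, {"x": 0, "y": 0, "z": 0.008, "ax": 0, "ay": 0, "az": 0, "claw": 0.036}, {"x": 0, "y": 0, "z": 0.008, "ax": 0, "ay": 0, "az": 0, "claw": 0.036}]' --grip_force 20

```text
time_s: 5.22
ee_pos: [0.6329, -0.0421, 0.1261]
eef_rot: [3.14, -0.002, 0.001]
force: [2.3, -0.2, 2.0]
grip_width: 0.0396
```

>>> step_arm --steps '[{"x": 0.0003, "y": 0, "z": 0.006, "ax": 0, "ay": 0, "az": 0, "claw": 0.036}, {"x": 0.0003, "y": 0, "z": 0.006, "ax": 0, "ay": 0, "az": 0, "claw": 0.036}, {"x": 0, "y": 0, "z": 0.003, "ax": 0, "ay": 0, "az": 0, "claw": 0.036}]' --grip_force 20

```text
time_s: 5.47
ee_pos: [0.633, -0.042, 0.1076]
eef_rot: [3.14, -0.0, 0.001]
force: [1.5, 0.1, 1.9]
grip_width: 0.0392
```

Now at placing height (underside about 0.1055), so I release.

>>> step_arm --steps '[{"x": 0, "y": 0, "z": 0, "ax": 0, "ay": 0, "az": 0, "claw": 0.05}, {"x": 0, "y": 0, "z": 0, "ax": 0, "ay": 0, "az": 0, "claw": 0.056}, {"x": 0, "y": 0, "z": 0, "ax": 0, "ay": 0, "az": 0, "claw": 0.056}, {"x": 0, "y": 0, "z": -0.02, "ax": 0, "ay": 0, "az": 0, "claw": 0.056}, {"x": 0, "y": 0, "z": -0.04, "ax": 0, "ay": 0, "az": 0, "claw": 0.056}]'

```text
time_s: 5.88
ee_pos: [0.6296, -0.0416, 0.1601]
eef_rot: [-3.141, 0.015, 0.001]
force: [-0.1, 0.5, -0.8]
grip_width: 0.0558
```

>>> step_arm --steps '[{"x": -0.02, "y": 0, "z": -0.035, "ax": 0, "ay": 0, "az": 0, "claw": 0.056}, {"x": -0.04, "y": 0, "z": 0, "ax": 0, "ay": 0, "az": 0, "claw": 0.056}, {"x": -0.04, "y": 0, "z": 0, "ax": 0, "ay": 0, "az": 0, "claw": 0.056}, {"x": -0.01, "y": 0, "z": 0, "ax": 0, "ay": 0, "az": 0, "claw": 0.056}, {"x": 0, "y": 0, "z": 0, "ax": 0, "ay": 0, "az": 0, "claw": 0.056}]'

```text
time_s: 6.3
ee_pos: [0.5183, -0.0418, 0.2067]
eef_rot: [3.14, 0.001, 0.001]
force: [0.7, 0.2, 1.0]
grip_width: 0.0564
```

```bash
python3 - <<'E'
from h import *
s=state();p,d,c=snap("wrist","w10");print(s["joint_vel"].round(3))
u,v=proj(c,[.6338,-.0414,.115]);u,v=int(u),int(v);print(u,v)
im=cv2.resize(p[max(0,v-60):v+60,u-60:u+60],(600,600),interpolation=cv2.INTER_CUBIC);cv2.imwrite("pics/c6.png",im[:,:,::-1])
print(whitering(p,c,(u-50,u+50,max(0,v-40),v+40),.115))
E
```

```text
t 6.3 p [ 0.5183 -0.0418  0.2067] rpy [3.14e+00 1.20e-03 9.00e-04] F [0.73 0.19 0.96] w 0.0564
[-0.002 -0.044  0.018 -0.001 -0.     0.   ]
277 68
ell ((277.84332275390625, 70.1296157836914), (50.40108871459961, 54.5073356628418), 1.0218040943145752)
[ 0.63263035 -0.04163756  0.115     ]
```

View pics/c6.png

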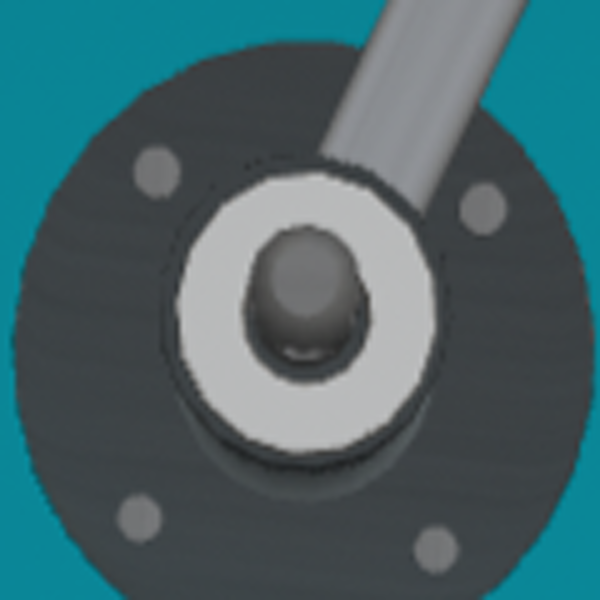

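```bash
python3 -c "
from h import *
plan([.525,-.0415,.105],(R.from_euler('y',-60,degrees=True)*R.from_euler('x',np.pi)).as_euler('xyz'),10)"
```

```text
n 10 drot [5.000e-02 6.005e+01 1.000e-01]
xyz mm [ 0.6 -0.  10.2] deg [0.01 6.   0.01]
xyz mm [-0.5 -0.  10.2] deg [0.01 6.   0.01]
xyz mm [-1.5 -0.  10.1] deg [0.01 6.   0.01]
xyz mm [-2.6 -0.   9.9] deg [0.01 6.   0.01]
xyz mm [-3.6 -0.   9.5] deg [0.01 6.   0.01]
xyz mm [-4.6 -0.   9.1] deg [0.01 6.   0.01]
xyz mm [-5.5 -0.   8.6] deg [0.01 6.   0.01]
xyz mm [-6.4 -0.   8. ] deg [0.01 6.   0.01]
xyz mm [-7.2 -0.   7.2] deg [0.01 6.   0.01]
xyz mm [-7.9 -0.   6.5] deg [0.01 6.   0.01]
```

>>> step_arm --steps '[{"x": 0, "y": 0, "z": 0.01, "ax": 0, "ay": 6, "az": 0, "claw": 0.09}, {"x": 0, "y": 0, "z": 0.01, "ax": 0, "ay": 6, "az": 0, "claw": 0.09}, {"x": -0.0015, "y": 0, "z": 0.01, "ax": 0, "ay": 6, "az": 0, "claw": 0.09}, {"x": -0.0025, "y": 0, "z": 0.01, "ax": 0, "ay": 6, "az": 0, "claw": 0.09}, {"x": -0.0035, "y": 0, "z": 0.0095, "ax": 0, "ay": 6, "az": 0, "claw": 0.09}]'

```text
time_s: 6.77
ee_pos: [0.5307, -0.0432, 0.1598]
eef_rot: [3.136, -0.548, 0.002]
force: [1.3, 0.5, -0.0]
grip_width: 0.086
```

>>> step_arm --steps '[{"x": -0.0045, "y": 0, "z": 0.009, "ax": 0, "ay": 6, "az": 0, "claw": 0.09}, {"x": -0.0055, "y": 0, "z": 0.0085, "ax": 0, "ay": 6, "az": 0, "claw": 0.09}, {"x": -0.0065, "y": 0, "z": 0.008, "ax": 0, "ay": 6, "az": 0, "claw": 0.09}, {"x": -0.007, "y": 0, "z": 0.007, "ax": 0, "ay": 6, "az": 0, "claw": 0.09}]'

```text
time_s: 7.1
ee_pos: [0.5371, -0.0304, 0.1412]
eef_rot: [-3.104, -0.766, 0.01]
force: [-0.0, 0.1, 0.1]
grip_width: 0.09
```

```bash
python3 -c "
from h import *
s=state();print(s['qpos'].round(3))
plan([.525,-.0415,.105],(R.from_euler('y',-60,degrees=True)*R.from_euler('x',np.pi)).as_euler('xyz'))
p,d,c=snap('wrist','w11');print(proj(c,[.6338,-.0415,.124]))"
```

```text
t 7.1 p [ 0.5371 -0.0304  0.1412] rpy [-3.1037 -0.7662  0.0103] F [-0.05  0.08  0.07] w 0.09
[-0.225  0.056  2.181  0.907  0.255  0.507]
n 3 drot [-2.63 16.1   0.06]
xyz mm [-11.3   3.9   5.7] deg [-0.88  5.37  0.02]
xyz mm [-11.8   3.8   4.7] deg [-0.88  5.37  0.02]
xyz mm [-12.2   3.7   3.6] deg [-0.88  5.37  0.02]
(np.float64(297.82343071837806), np.float64(147.49531947640637))
```

View pics/w11.png

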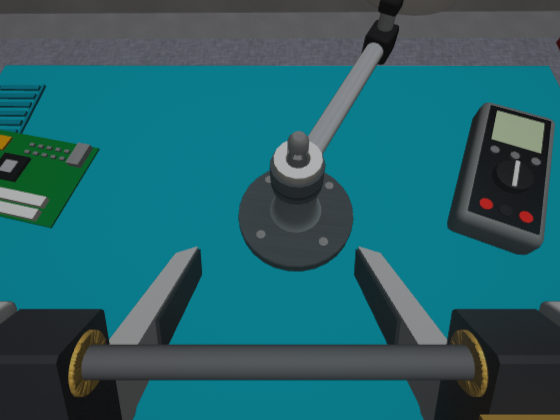

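```bash
python3 - <<'E'
from h import *
z=np.load("w11.npz");p=z["p"];im=cv2.resize(p[115:215,248:348],(600,600),interpolation=cv2.INTER_CUBIC);cv2.imwrite("pics/c7.png",im[:,:,::-1])
E
```

```text
(no output)
```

View pics/c7.png

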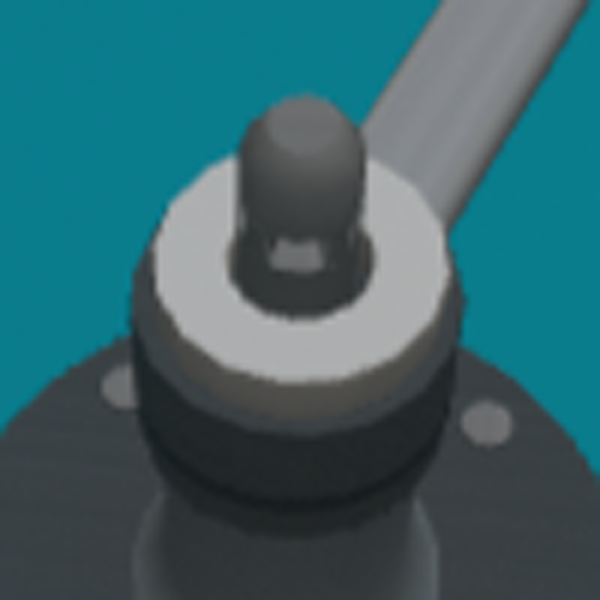

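>>> step_arm --steps '[{"x": -0.018, "y": 0.004, "z": 0.02, "ax": -0.8, "ay": 0, "az": 0, "claw": 0.09}, {"x": -0.018, "y": 0.004, "z": 0.02, "ax": -0.8, "ay": 0, "az": 0, "claw": 0.09}, {"x": -0.018, "y": 0.003, "z": 0.02, "ax": -0.8, "ay": 0, "az": 0, "claw": 0.09}, {"x": -0.002, "y": 0, "z": 0.002, "ax": 0, "ay": 0, "az": 0, "claw": 0.09}, {"x": 0, "y": 0, "z": 0, "ax": 0, "ay": 0, "az": 0, "claw": 0.09}]'

```text
time_s: 7.57
ee_pos: [0.5448, -0.0319, 0.0958]
eef_rot: [-3.112, -0.773, 0.011]
force: [0.1, -0.0, 0.3]
grip_width: 0.09
```

```bash
python3 - <<'E'
from h import *
s=state();print(s['qpos'].round(3),s['joint_vel'].round(3))
p,d,c=snap('wrist','w12');u,v=proj(c,[.6338,-.0415,.124]);print(u,v)
u=int(u);v=max(50,int(v));im=cv2.resize(p[v-50:v+50,u-50:u+50],(600,600),interpolation=cv2.INTER_CUBIC);cv2.imwrite("pics/c8.png",im[:,:,::-1]);print(v-50,u-50)
E
```

```text
t 7.57 p [ 0.5448 -0.0319  0.0958] rpy [-3.1117 -0.7735  0.0106] F [ 0.05 -0.01  0.34] w 0.09
[-0.22   0.175  2.195  1.489  0.19  -0.083] [ 0.003  0.032 -0.027 -0.027  0.003  0.027]
296.794818152636 111.80105041440919
61 246
```

View pics/c8.png

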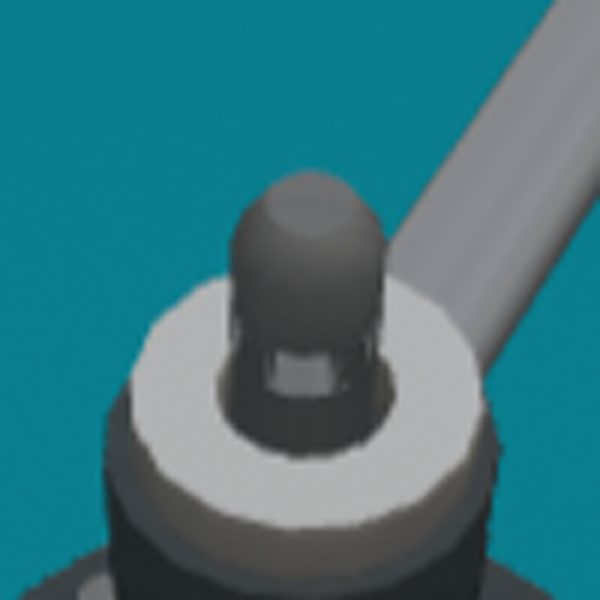

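```bash
python3 - <<'E'
from h import *
z=np.load("w12.npz");p,d=z["p"],z["d"];c=cam("wrist",{"ee_pos":z["pos"],"eef_rot":z["rot"]})
g=cv2.cvtColor(p,cv2.COLOR_RGB2GRAY)
print("cols",list(range(282,314)))
for r in range(108,140): print(r,g[r,282:314])
ax=np.array([.6338,-.0415])
def cyl(u,v,r=.008):
    o,dd=ray(c,u,v); a=o[:2]-ax; b=dd[:2]; A=b@b;B=a@b;C=a@a-r*r
    t=(-B-np.sqrt(B*B-A*C))/A; return o+dd*t
for u,v in [(296.2,123.5),(296.2,119.5),(296.2,127),(291,123.5),(301.5,123.5)]:
    q=cyl(u,v);print(u,v,q.round(4),"az",np.degrees(np.arctan2(q[1]-ax[1],q[0]-ax[0])))
print("cam",c[3])
# predicted projections
for zz in (.115,.140): print(zz,[np.round(proj(c,[ax[0]+.008*np.cos(t),ax[1]+.008*np.sin(t),zz]),1) for t in (np.pi,np.pi/2,-np.pi/2)])
E
```

```text
cols [282, 283, 284, 285, 286, 287, 288, 289, 290, 291, 292, 293, 294, 295, 296, 297, 298, 299, 300, 301, 302, 303, 304, 305, 306, 307, 308, 309, 310, 311, 312, 313]
108 [178 178 124  68  59  59  61  63  66  67  68  68  71  72  73  73  74  73
  74  73  74  73  72  71  70  70  69  65 169 178 172 159]
109 [178 178 124  67  58  58  60  62  63  65  65  66  68  69  70  71  70  71
  70  70  70  71  70  70  69  68  67  70 168 178 178 177]
110 [178 177 118  64  56  59  59  62  63  64  64  65  65  67  68  68  68  67
  68  68  69  68  68  68  68  66  64  86 169 178 178 178]
111 [177 178 102  59  56  59  59  60  62  62  63  64  64  65  66  66  66  66
  67  67  67  67  66  67  66  65  63  85 169 178 178 178]
112 [178 178 101  58  55  57  60  60  62  62  62  64  64  64  64  66  66  66
  67  66  67  66  66  66  64  63  59  84 169 178 179 178]
113 [178 178  98  66  57  57  58  60  61  61  62  63  63  63  64  64  65  65
  65  66  65  64  65  64  64  61  63  88 170 178 178 178]
114 [178 178  99  85  60  56  56  59  60  60  60  61  62  62  63  64  63  63
  64  64  63  63  64  63  61  59  73 103 171 17
[... 3174 characters left out ...]
77 177 177 177 178
 178 177 177 177 178 178 178 177 177 177 177 177 177 178]
139 [178 177 178 177 178 177 177 178 178 177 177 178 177 178 177 177 178 178
 178 177 177 177 178 177 177 177 178 178 178 177 177 177]
296.2 123.5 [ 0.6258 -0.0412  0.1221] az 177.97610143460363
296.2 119.5 [ 0.6258 -0.0411  0.1256] az 177.27275374814252
296.2 127 [ 0.6258 -0.0413  0.1189] az 178.60895240572364
291 123.5 [ 0.6266 -0.038   0.1211] az 153.7316373870621
301.5 123.5 [ 0.6264 -0.0446  0.1215] az -157.47325789157534
cam [ 0.4779753  -0.03750829  0.28008173]
0.115 [array([296.3, 131.2]), array([284.2, 121.8]), array([308.6, 122. ])]
0.14 [array([297.6, 101.6]), array([284.1,  91.7]), array([311.2,  91.9])]
```

```bash
python3 - <<'E'
from h import *
ax=np.array([.6338,-.0415])
for n in ("w5","w6","w10","w11","w12"):
    z=np.load(n+".npz");p,d=z["p"],z["d"];c=cam("wrist",{"ee_pos":z["pos"],"eef_rot":z["rot"]})
    X=world(c,d,(0,560,0,240));r=np.hypot(X[...,0]-ax[0],X[...,1]-ax[1])
    h=X[...,2]
    top=h[(r<.004)&(h>.12)]; ann=h[(r>.012)&(r<.018)&(h>.09)&(h<.13)]
    base=h[(r>.035)&(r<.055)&(h<.04)&(h>.02)]
    print(n,"pintop n",top.size,np.nanmedian(top),"annulus",ann.size,np.nanmedian(ann),"base",np.nanmedian(base))
    if n in("w10","w12","w11"):
        m=((p.min(2)>150)&(r<.03)&(abs(h-.115)<.008)).astype(np.uint8);cn,_=cv2.findContours(m,cv2.RETR_EXTERNAL,cv2.CHAIN_APPROX_NONE);k=max(cn,key=cv2.contourArea)
        P=np.array([onz(c,*q[0],.115) for q in k]); (a,b),rr=cv2.minEnclosingCircle((P[:,:2]*1000).astype(np.float32));print("washer circle",a,b,rr)
E
```

```text
w5 pintop n 96 0.13835018561560097 annulus 844 0.10443561166109686 base 0.026358833025105305
w6 pintop n 96 0.13852009882639651 annulus 842 0.10442571039379356 base 0.02629012605555961
w10 pintop n 119 0.13874606805731 annulus 1037 0.11436533420396655 base 0.026330469344075458Traceback (most recent call last):
  File "<stdin>", line 11, in <module>
ValueError: operands could not be broadcast together with shapes (420,560) (240,560)
```

```bash
python3 - <<'E'
from h import *
ax=np.array([.6338,-.0415])
for n in ("w10","w11","w12"):
    z=np.load(n+".npz");p,d=z["p"],z["d"];c=cam("wrist",{"ee_pos":z["pos"],"eef_rot":z["rot"]})
    X=world(c,d,(0,560,0,420));r=np.hypot(X[...,0]-ax[0],X[...,1]-ax[1])
    h=X[...,2]
    top=h[(r<.003)&(h>.12)]; ann=h[(r>.0125)&(r<.018)&(h>.11)&(h<.12)]
    base=h[(r>.035)&(r<.055)&(h<.04)&(h>.02)]
    print(n,"pintop n",top.size,np.nanmedian(top),"annulus",ann.size,np.nanmedian(ann),"base",np.nanmedian(base))
    m=((p.min(2)>120)&(r<.03)&(abs(h-.115)<.004)).astype(np.uint8);cn,_=cv2.findContours(m,cv2.RETR_EXTERNAL,cv2.CHAIN_APPROX_NONE);k=max(cn,key=cv2.contourArea)
    P=np.array([onz(c,*q[0],.115) for q in k]); (a,b),rr=cv2.minEnclosingCircle((P[:,:2]*1000).astype(np.float32));print("washer circle",a,b,rr)
E
```

```text
w10 pintop n 67 0.13881118738227793 annulus 964 0.11436281160890671 base 0.026330469344075458
washer circle 631.474609375 -41.6530647277832 19.458219528198242
w11 pintop n 43 0.13794529520466559 annulus 543 0.11354535827087017 base 0.025435170559172104
washer circle 630.79638671875 -41.575252532958984 19.210033416748047
w12 pintop n 64 0.13789398209610432 annulus 738 0.11353503380505403 base 0.025468385828273765
washer circle 630.3606567382812 -41.698143005371094 19.144147872924805
```

```bash
python3 -c "
from h import *
plan([.50,-.0,.19],[np.pi,0,0],8)"
```

```text
n 8 drot [ -1.86 -44.32   1.24]
xyz mm [  4.2  -4.4 -12.2] deg [-0.23 -5.54  0.16]
xyz mm [  3.   -4.4 -12.5] deg [-0.23 -5.54  0.16]
xyz mm [  1.8  -4.3 -12.8] deg [-0.23 -5.54  0.16]
xyz mm [  0.5  -4.3 -12.9] deg [-0.23 -5.54  0.16]
xyz mm [ -0.7  -4.2 -12.9] deg [-0.23 -5.54  0.16]
xyz mm [ -2.   -4.2 -12.8] deg [-0.23 -5.54  0.16]
xyz mm [ -3.2  -4.1 -12.6] deg [-0.23 -5.54  0.16]
xyz mm [ -4.4  -4.1 -12.2] deg [-0.23 -5.54  0.16]
```

>>> step_arm --steps '[{"x": 0.004, "y": -0.004, "z": -0.012, "ax": -0.2, "ay": -5.5, "az": 0.2, "claw": 0.06}, {"x": 0.003, "y": -0.004, "z": -0.013, "ax": -0.2, "ay": -5.5, "az": 0.2, "claw": 0.06}, {"x": 0.002, "y": -0.004, "z": -0.013, "ax": -0.2, "ay": -5.5, "az": 0.2, "claw": 0.06}, {"x": 0, "y": -0.004, "z": -0.013, "ax": -0.2, "ay": -5.5, "az": 0.2, "claw": 0.06}, {"x": -0.001, "y": -0.004, "z": -0.013, "ax": -0.2, "ay": -5.5, "az": 0.2, "claw": 0.06}]'

```text
time_s: 8.03
ee_pos: [0.5368, -0.01, 0.1182]
eef_rot: [-3.063, -0.626, 0.023]
force: [0.4, 1.3, -0.4]
grip_width: 0.0618
```

```bash
python3 -c "
from h import *
state();plan([.44,.2155,.14],[np.pi,0,0],8)"
```

```text
t 8.03 p [ 0.5368 -0.01    0.1182] rpy [-3.0631 -0.626   0.0226] F [ 0.42  1.33 -0.37] w 0.0618
n 8 drot [ -4.75 -35.8    2.66]
xyz mm [ -7.7 -29.1  -6.7] deg [-0.59 -4.47  0.33]
xyz mm [ -8.4 -29.   -6.3] deg [-0.59 -4.47  0.33]
xyz mm [ -9.  -28.8  -6. ] deg [-0.59 -4.47  0.33]
xyz mm [ -9.6 -28.7  -5.5] deg [-0.59 -4.47  0.33]
xyz mm [-10.2 -28.6  -5. ] deg [-0.59 -4.47  0.33]
xyz mm [-10.8 -28.5  -4.5] deg [-0.59 -4.47  0.33]
xyz mm [-11.2 -28.4  -4. ] deg [-0.59 -4.47  0.33]
xyz mm [-11.7 -28.3  -3.4] deg [-0.59 -4.47  0.33]
```

>>> step_arm --steps '[{"x": -0.008, "y": -0.02, "z": -0.01, "ax": -0.6, "ay": -6, "az": 0.3, "claw": 0.06}, {"x": -0.008, "y": -0.025, "z": -0.01, "ax": -0.6, "ay": -6, "az": 0.3, "claw": 0.06}, {"x": -0.009, "y": -0.029, "z": -0.008, "ax": -0.6, "ay": -6, "az": 0.3, "claw": 0.06}, {"x": -0.01, "y": -0.029, "z": -0.006, "ax": -0.6, "ay": -6, "az": 0.3, "claw": 0.06}, {"x": -0.01, "y": -0.029, "z": -0.006, "ax": -0.6, "ay": -6, "az": 0.3, "claw": 0.06}]'

```text
time_s: 8.45
ee_pos: [0.4849, 0.0952, 0.1404]
eef_rot: [-3.116, -0.19, 0.017]
force: [-0.1, -0.1, -1.0]
grip_width: 0.0602
```

```bash
python3 -c "
from h import *
s=state();print(s['qpos'].round(2));plan([.44,.2155,.14],[np.pi,0,0])"
```

```text
t 8.45 p [0.4849 0.0952 0.1404] rpy [-3.1161 -0.1901  0.0167] F [-0.11 -0.12 -1.  ] w 0.0602
[0.12 0.14 1.89 0.01 0.92 1.66]
n 4 drot [ -1.54 -10.88   1.09]
xyz mm [-10.6 -30.3  -1.1] deg [-0.39 -2.72  0.27]
xyz mm [-10.7 -30.2  -0.8] deg [-0.39 -2.72  0.27]
xyz mm [-10.9 -30.2  -0.5] deg [-0.39 -2.72  0.27]
xyz mm [-11.1 -30.1  -0.2] deg [-0.39 -2.72  0.27]
```

>>> step_arm --steps '[{"x": -0.01, "y": -0.03, "z": -0.001, "ax": -0.4, "ay": -3, "az": 0.3, "claw": 0.05}, {"x": -0.01, "y": -0.03, "z": 0, "ax": -0.4, "ay": -3, "az": 0.3, "claw": 0.05}, {"x": -0.01, "y": -0.03, "z": 0, "ax": -0.4, "ay": -3, "az": 0.3, "claw": 0.05}, {"x": -0.005, "y": -0.018, "z": 0, "ax": -0.3, "ay": -1.5, "az": 0.1, "claw": 0.05}, {"x": 0, "y": 0, "z": 0, "ax": 0, "ay": 0, "az": 0, "claw": 0.05}]'

```text
time_s: 8.87
ee_pos: [0.4534, 0.2062, 0.1452]
eef_rot: [3.114, -0.012, -0.016]
force: [1.2, -1.5, -0.5]
grip_width: 0.05
```

```bash
python3 - <<'E'
from h import *
s=state();p,d,c=snap('wrist','w13');print(s['joint_vel'].round(3))
E
```

```text
t 8.87 p [0.4534 0.2062 0.1452] rpy [ 3.1137 -0.0123 -0.0156] F [ 1.23 -1.48 -0.47] w 0.05
[-0.003 -0.009 -0.006 -0.074 -0.009  0.04 ]
```

View pics/w13.png

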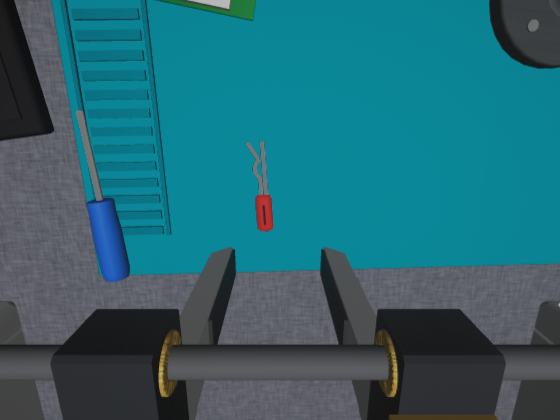

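The view shows the red grip at (264,213), the straight leg ending near (262,142), and the bow with its flare at (249,144) on the left.

```bash
cat >> h.py <<'E'
def grip(p,c,box,z=.015):
    x0,x1,y0,y1=box; r=((p[...,0].astype(int)>p[...,1].astype(int)+50)).astype(np.uint8); m=np.zeros_like(r);m[y0:y1,x0:x1]=r[y0:y1,x0:x1]
    m=cv2.morphologyEx(m,cv2.MORPH_CLOSE,np.ones((5,5),np.uint8))
    cn,_=cv2.findContours(m,cv2.RETR_EXTERNAL,cv2.CHAIN_APPROX_NONE);k=max(cn,key=cv2.contourArea)
    P=np.array([onz(c,*q[0],z)[:2] for q in k])*1000
    rr=cv2.minAreaRect(P.astype(np.float32)); print("grip px",cv2.minAreaRect(k),"world",rr); return rr
E
python3 - <<'E'
from h import *
z=np.load("w13.npz");p,d=z["p"],z["d"];c=cam("wrist",{"ee_pos":z["pos"],"eef_rot":z["rot"]})
grip(p,c,(240,290,180,245))
a=onz(c,264.8,194,.012);b=onz(c,262.3,143,.012);print("leg",a,b,np.degrees(np.arctan2(b[1]-a[1],b[0]-a[0])),np.linalg.norm(b-a))
im=cv2.resize(p[135:240,215:320],(630,630),interpolation=cv2.INTER_CUBIC);cv2.imwrite("pics/c9.png",im[:,:,::-1])
print(np.nanmedian(world(c,d,(320,420,120,200))[...,2]))
E
```

```text
grip px ((263.8528137207031, 212.43907165527344), (35.6235237121582, 15.318115234375), 85.91438293457031) world ((447.0506286621094, 216.39479064941406), (35.606414794921875, 14.736420631408691), 2.6587812900543213)
leg [0.46480629 0.21507672 0.012     ] [0.51277042 0.21609338 0.012     ] 1.2142687639350063 0.04797489911926756
0.003891093861587591
```

View pics/c9.png

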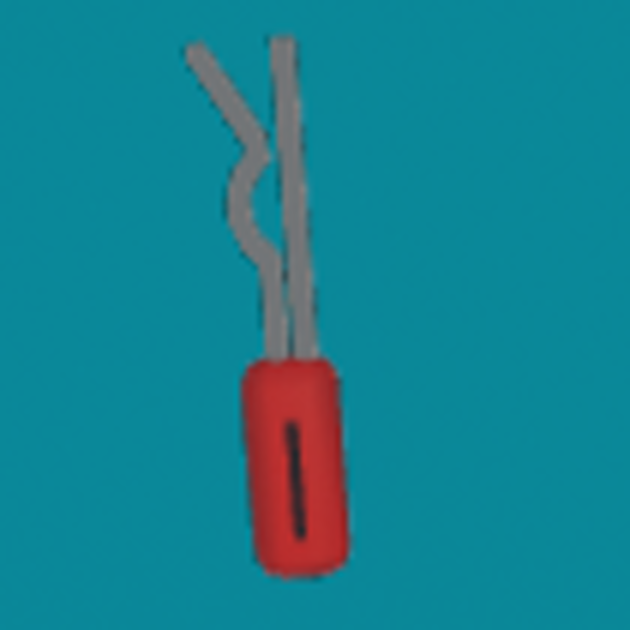

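```bash
python3 -c "
from h import *
s=state();plan([.447,.2164,.05],[np.pi,0,.045],3)"
```

```text
t 8.92 p [0.4537 0.2051 0.1452] rpy [ 3.1141 -0.0134 -0.0154] F [-0.3  -0.05  0.16] w 0.0497
n 3 drot [ 1.6  -0.72 -3.47]
xyz mm [-2.7 -4.6 31.6] deg [ 0.53 -0.24 -1.16]
xyz mm [-2.5 -4.3 31.6] deg [ 0.53 -0.24 -1.16]
xyz mm [-2.3 -4.1 31.7] deg [ 0.53 -0.24 -1.16]
```

>>> step_arm --steps '[{"x": -0.003, "y": -0.005, "z": 0.028, "ax": 0.7, "ay": -0.3, "az": -1.4, "claw": 0.04}, {"x": -0.0025, "y": -0.0045, "z": 0.03, "ax": 0.6, "ay": -0.3, "az": -1.3, "claw": 0.04}, {"x": -0.002, "y": -0.004, "z": 0.025, "ax": 0.5, "ay": -0.2, "az": -1.1, "claw": 0.04}, {"x": 0, "y": -0.001, "z": 0.005, "ax": 0.1, "ay": 0, "az": -0.2, "claw": 0.04}, {"x": 0, "y": 0, "z": 0, "ax": 0, "ay": 0, "az": 0, "claw": 0.04}]'

```text
time_s: 9.33
ee_pos: [0.4525, 0.2126, 0.0574]
eef_rot: [3.137, -0.014, 0.048]
force: [-0.6, 1.1, 0.1]
grip_width: 0.0402
```

```bash
python3 - <<'E'
from h import *
s=state();p,d,c=snap('wrist','w14');print(s['joint_vel'].round(3))
u,v=proj(c,[.447,.2164,.015]);print(u,v);u,v=int(u),int(v)
g=grip(p,c,(u-30,u+30,v-50,v+50))
im=cv2.resize(p[150:300,200:350],(600,600),interpolation=cv2.INTER_CUBIC);cv2.imwrite("pics/c10.png",im[:,:,::-1])
plan([.447,.2164,.0065],[np.pi,0,.045],3)
E
```

```text
t 9.33 p [0.4525 0.2126 0.0574] rpy [ 3.137  -0.0139  0.048 ] F [-0.62  1.14  0.1 ] w 0.0402
[-0.017  0.005  0.014 -0.03  -0.006  0.015]
272.2130838849188 244.14902904273947
grip px ((272.0, 242.5), (47.0, 20.0), 90.0) world ((447.8800964355469, 216.61679077148438), (35.47364807128906, 14.400517463684082), 2.599407911300659)
n 3 drot [ 0.25 -0.81  0.16]
xyz mm [-2.  -1.4 17.1] deg [ 0.08 -0.27  0.05]
xyz mm [-2.  -1.4 17.1] deg [ 0.08 -0.27  0.05]
xyz mm [-1.9 -1.4 17.1] deg [ 0.08 -0.27  0.05]
```

View pics/c10.png

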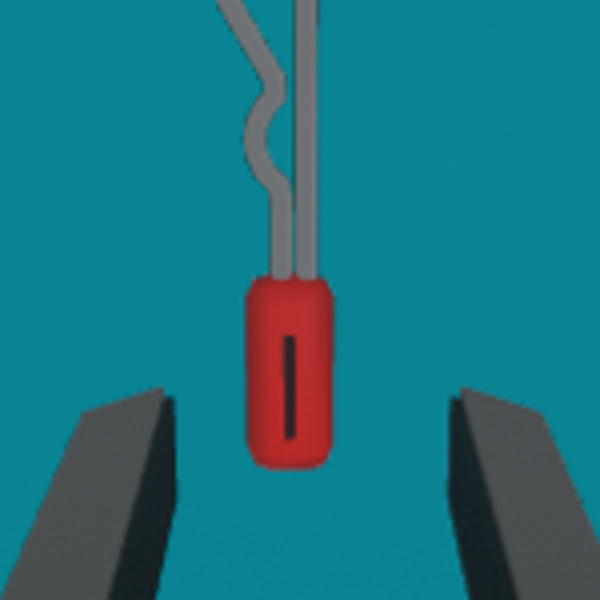

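>>> step_arm --steps '[{"x": -0.002, "y": -0.002, "z": 0.015, "ax": 0.1, "ay": -0.4, "az": 0, "claw": 0.036}, {"x": -0.002, "y": -0.002, "z": 0.017, "ax": 0.1, "ay": -0.4, "az": 0, "claw": 0.036}, {"x": -0.001, "y": -0.001, "z": 0.014, "ax": 0, "ay": -0.2, "az": 0, "claw": 0.036}, {"x": 0, "y": 0, "z": 0.003, "ax": 0, "ay": 0, "az": 0, "claw": 0.036}]'

```text
time_s: 9.72
ee_pos: [0.4533, 0.2158, 0.0151]
eef_rot: [3.14, -0.01, 0.041]
force: [0.4, -0.6, 0.2]
grip_width: 0.0362
```

```bash
python3 - <<'E'
from h import *
s=state();p,d,c=snap('wrist','w15')
u,v=proj(c,[.4475,.2166,.015]);u,v=int(u),int(v)
g=grip(p,c,(u-30,u+30,v-50,v+50))
plan([.4475,.2166,.0068],[np.pi,0,.045],1)
E
```

```text
t 9.72 p [0.4533 0.2158 0.0151] rpy [ 3.14   -0.0095  0.0415] F [ 0.41 -0.57  0.24] w 0.0362
grip px ((276.5, 268.5), (57.0, 25.0), 90.0) world ((448.40643310546875, 216.69065856933594), (36.52906036376953, 14.660954475402832), 2.888375997543335)
n 1 drot [ 0.08 -0.59 -0.2 ]
xyz mm [-6.2 -1.   8.7] deg [ 0.08 -0.59 -0.2 ]
```

>>> step_arm --steps '[{"x": -0.005, "y": -0.001, "z": 0.003, "ax": 0, "ay": -0.5, "az": -0.2, "claw": 0.036}, {"x": -0.002, "y": -0.0005, "z": 0.003, "ax": 0, "ay": -0.3, "az": -0.1, "claw": 0.036}, {"x": -0.001, "y": 0, "z": 0.003, "ax": 0, "ay": -0.2, "az": 0, "claw": 0.036}]'

```text
time_s: 10.02
ee_pos: [0.4475, 0.217, 0.0101]
eef_rot: [3.141, 0.002, 0.046]
force: [-0.0, -0.3, 0.9]
grip_width: 0.0359
```

```bash
python3 - <<'E'
from h import *
s=state()
plan([.4484,.2166,.0068],[np.pi,0,.045],1)
E
```

```text
t 10.02 p [0.4475 0.217  0.0101] rpy [3.141e+00 2.500e-03 4.570e-02] F [-0.03 -0.3   0.94] w 0.0359
n 1 drot [0.04 0.14 0.04]
xyz mm [0.9 0.4 3.3] deg [0.04 0.14 0.04]
```

>>> step_arm --steps '[{"x": 0.0005, "y": 0, "z": 0.003, "ax": 0, "ay": 0.1, "az": 0, "claw": 0.03}, {"x": 0, "y": 0, "z": 0.001, "ax": 0, "ay": 0, "az": 0, "claw": 0.024}, {"x": 0, "y": 0, "z": 0, "ax": 0, "ay": 0, "az": 0, "claw": 0.01}, {"x": 0, "y": 0, "z": 0, "ax": 0, "ay": 0, "az": 0, "claw": 0.01}]' --grip_force 40

```text
time_s: 10.35
ee_pos: [0.4485, 0.2171, 0.0067]
eef_rot: [3.141, -0.001, 0.046]
force: [-0.2, 0.8, 0.0]
grip_width: 0.0157
```

```bash
python3 - <<'E'
from h import *
s=state();p,d,c=snap('wrist','w16')
im=cv2.resize(p[130:330,180:380],(600,600),interpolation=cv2.INTER_CUBIC);cv2.imwrite("pics/c11.png",im[:,:,::-1])
E
```

```text
t 10.35 p [0.4485 0.2171 0.0067] rpy [ 3.1412e+00 -8.0000e-04  4.5600e-02] F [-0.16  0.75  0.02] w 0.0157
```

View pics/c11.png

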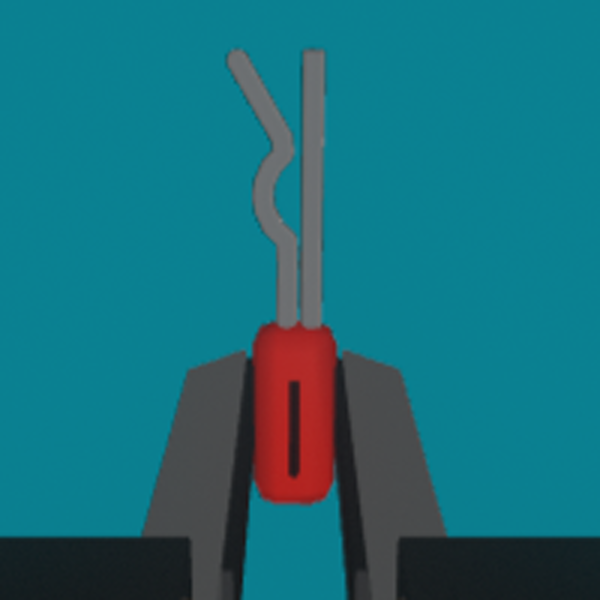

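```bash
python3 - <<'E'
from h import *
z=np.load("w16.npz");p,d=z["p"],z["d"];o={"ee_pos":z["pos"],"eef_rot":z["rot"]};c=cam("wrist",o)
Q=R.from_euler("xyz",z["rot"])
for n,u,v in (("tip",284.6,146.4),("leg root",284.0,238.5)):
    w=onz(c,u,v,.012);print(n,w,Q.inv().apply(w-z["pos"]))
g=grip(p,c,(255,300,230,310)); w=np.array([g[0][0]/1000,g[0][1]/1000,.015]);print(Q.inv().apply(w-z["pos"]))
print(proj(c,np.array(z["pos"])+Q.apply([.069,.003,-.0053])),proj(c,np.array(z["pos"])+Q.apply([.019,.003,-.0053])))
g=cv2.cvtColor(p,cv2.COLOR_RGB2GRAY)
for r in (143,144,145,146,147,148,150,160,180,200,230): print(r,g[r,276:294])
E
```

```text
tip [0.51511348 0.21701719 0.012     ] [ 0.06657219  0.00313569 -0.00522101]
leg root [0.46497323 0.21478368 0.012     ] [ 0.01638226  0.0030799  -0.00526069]
grip px ((277.5, 267.0), (27.0, 60.0), 0.0) world ((448.4743957519531, 217.52635192871094), (36.69584655761719, 14.858671188354492), 3.2392842769622803)
[ 2.80751256e-05 -4.11232897e-04 -8.27504662e-03]
(np.float64(284.36300115833535), np.float64(141.5685598782532)) (np.float64(283.88026036010433), np.float64(234.0715928577142))
143 [95 95 95 95 95 95 95 95 95 95 95 95 95 95 95 95 95 95]
144 [95 95 95 95 95 95 95 95 95 95 95 95 95 95 95 95 95 95]
145 [95 95 95 95 95 92 92 90 89 92 92 92 95 95 95 95 95 95]
146 [95 95 95 95 91 92 93 87 85 92 94 96 90 95 95 95 95 95]
147 [ 95  95  95  95  81  93 101 102 102 101 102 106  90  93  95  95  95  95]
148 [ 95  95  95  95  81 100 110 111 111 109 111 114  92  93  95  95  95  95]
150 [ 95  95  95  95  80 100 110 111 111 110 111 114  92  93  95  95  95  95]
160 [ 95  95  95  95  74 101 110 111 110 110 111 112  86  92  95  95  95  95]
180 [113 113 103  95  79 105 111 111 110 111 112 103  96  95  95  95  95  95]
200 [ 95  95  95  95  83 108 111 111 110 111 113  92  92  95  95  95  95  95]
230 [110 111 112  87  88 109 112 111 111 112 112  93  93  95  95  95  95  95]
```

>>> step_arm --steps '[{"x": 0, "y": 0, "z": -0.01, "ax": 0, "ay": 0, "az": 0, "claw": 0.01}, {"x": 0, "y": 0, "z": -0.03, "ax": 0, "ay": 0, "az": 0, "claw": 0.01}, {"x": 0, "y": 0.005, "z": -0.035, "ax": 0, "ay": 0, "az": 0, "claw": 0.01}, {"x": 0.005, "y": 0.015, "z": -0.035, "ax": 0, "ay": 0, "az": 0.4, "claw": 0.01}, {"x": 0.008, "y": 0.03, "z": -0.025, "ax": 0, "ay": 0, "az": 0.4, "claw": 0.01}]' --grip_force 40

```text
time_s: 10.82
ee_pos: [0.4597, 0.1685, 0.1442]
eef_rot: [3.138, 0.01, 0.036]
force: [1.1, -0.5, 0.4]
grip_width: 0.0159
```

```bash
python3 - <<'E'
from h import *
s=state()
plan([.525,-.0384,.16],[np.pi,0,-.01])
E
```

```text
t 10.82 p [0.4597 0.1685 0.1442] rpy [3.1378 0.0099 0.036 ] F [ 1.05 -0.51  0.37] w 0.0159
n 6 drot [0.23 0.56 2.63]
xyz mm [ 9.6 34.9 -2.6] deg [0.04 0.09 0.44]
xyz mm [ 9.9 34.8 -2.6] deg [0.04 0.09 0.44]
xyz mm [10.2 34.7 -2.6] deg [0.04 0.09 0.44]
xyz mm [10.4 34.6 -2.6] deg [0.04 0.09 0.44]
xyz mm [10.7 34.6 -2.6] deg [0.04 0.09 0.44]
xyz mm [11.  34.5 -2.6] deg [0.04 0.09 0.44]
```

>>> step_arm --steps '[{"x": 0.009, "y": 0.034, "z": -0.004, "ax": 0, "ay": 0.1, "az": 0.5, "claw": 0.01}, {"x": 0.01, "y": 0.034, "z": -0.004, "ax": 0, "ay": 0.1, "az": 0.5, "claw": 0.01}, {"x": 0.01, "y": 0.034, "z": -0.004, "ax": 0, "ay": 0.1, "az": 0.5, "claw": 0.01}, {"x": 0.01, "y": 0.034, "z": -0.003, "ax": 0, "ay": 0.1, "az": 0.5, "claw": 0.01}, {"x": 0.01, "y": 0.034, "z": -0.002, "ax": 0, "ay": 0.1, "az": 0.5, "claw": 0.01}]' --grip_force 40

```text
time_s: 11.23
ee_pos: [0.5149, -0.0059, 0.1748]
eef_rot: [3.139, -0.014, -0.004]
force: [0.8, 0.3, -0.8]
grip_width: 0.0155
```

```bash
python3 - <<'E'
from h import *
s=state()
plan([.525,-.0384,.16],[np.pi,0,-.01])
E
```

```text
t 11.23 p [ 0.5149 -0.0059  0.1748] rpy [ 3.1393 -0.0141 -0.0045] F [ 0.8   0.26 -0.75] w 0.0155
n 1 drot [ 0.13 -0.81  0.31]
xyz mm [10.  32.4 15. ] deg [ 0.13 -0.81  0.31]
```

>>> step_arm --steps '[{"x": 0.004, "y": 0.02, "z": 0.01, "ax": 0.1, "ay": -0.4, "az": 0.2, "claw": 0.01}, {"x": 0.003, "y": 0.008, "z": 0.01, "ax": 0, "ay": -0.4, "az": 0.1, "claw": 0.01}, {"x": 0.001, "y": 0.002, "z": 0.01, "ax": 0, "ay": -0.2, "az": 0, "claw": 0.01}, {"x": 0, "y": 0, "z": 0.005, "ax": 0, "ay": 0, "az": 0, "claw": 0.01}, {"x": 0, "y": 0, "z": 0, "ax": 0, "ay": 0, "az": 0, "claw": 0.01}]' --grip_force 40

```text
time_s: 11.65
ee_pos: [0.5241, -0.0421, 0.1413]
eef_rot: [3.14, 0.0, -0.017]
force: [-0.8, -0.2, -0.7]
grip_width: 0.0154
```

```bash
python3 - <<'E'
from h import *
s=state();p,d,c=snap("wrist","w17")
plan([.525,-.0384,.1201],[np.pi,0,-.01])
im=cv2.resize(p[0:330,115:445],(600,600),interpolation=cv2.INTER_CUBIC);cv2.imwrite("pics/c12.png",im[:,:,::-1])
E
```

```text
t 11.65 p [ 0.5241 -0.0421  0.1413] rpy [ 3.1402e+00  5.0000e-04 -1.6500e-02] F [-0.84 -0.18 -0.66] w 0.0154
n 1 drot [ 0.08  0.01 -0.34]
xyz mm [ 0.8 -3.5 21.6] deg [ 0.08  0.01 -0.34]
```

View pics/c12.png

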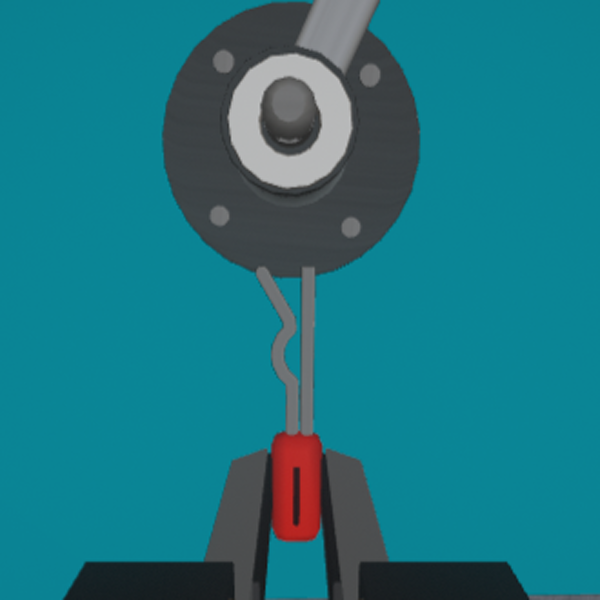

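>>> step_arm --steps '[{"x": 0.001, "y": -0.003, "z": 0.008, "ax": 0, "ay": 0, "az": -0.2, "claw": 0.01}, {"x": 0, "y": -0.001, "z": 0.008, "ax": 0, "ay": 0, "az": -0.1, "claw": 0.01}, {"x": 0, "y": 0, "z": 0.005, "ax": 0, "ay": 0, "az": 0, "claw": 0.01}, {"x": 0, "y": 0, "z": 0.001, "ax": 0, "ay": 0, "az": 0, "claw": 0.01}]' --grip_force 40

```text
time_s: 12.03
ee_pos: [0.5253, -0.034, 0.1185]
eef_rot: [3.14, -0.001, -0.006]
force: [0.6, -0.3, 0.1]
grip_width: 0.0152
```

```bash
python3 - <<'E'
from h import *
s=state();p,d,c=snap("wrist","w18")
plan([.535,-.0384,.1201],[np.pi,0,-.01])
im=cv2.resize(p[0:330,115:445],(600,600),interpolation=cv2.INTER_CUBIC);cv2.imwrite("pics/c13.png",im[:,:,::-1])
E
```

```text
t 12.03 p [ 0.5253 -0.034   0.1185] rpy [ 3.1403e+00 -1.0000e-03 -5.5000e-03] F [ 0.59 -0.33  0.08] w 0.0152
n 1 drot [ 0.07 -0.05  0.26]
xyz mm [ 9.7  4.3 -1.4] deg [ 0.07 -0.05  0.26]
```

View pics/c13.png

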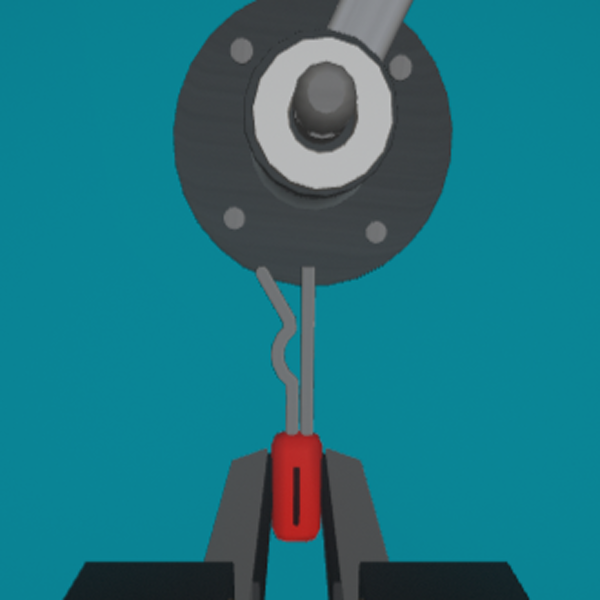

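>>> step_arm --steps '[{"x": 0.008, "y": 0.004, "z": -0.0014, "ax": 0, "ay": 0, "az": 0.2, "claw": 0.01}, {"x": 0, "y": 0, "z": 0, "ax": 0, "ay": 0, "az": 0, "claw": 0.01}, {"x": 0, "y": 0, "z": 0, "ax": 0, "ay": 0, "az": 0, "claw": 0.01}]' --grip_force 40

```text
time_s: 12.33
ee_pos: [0.5343, -0.0383, 0.1206]
eef_rot: [3.14, -0.001, -0.009]
force: [-0.2, -0.4, -0.9]
grip_width: 0.0159
```

```bash
python3 - <<'E'
from h import *
s=state();print(s["joint_vel"].round(3))
plan([.535,-.0384,.1201],[np.pi,0,-.01])
E
```

```text
t 12.33 p [ 0.5343 -0.0383  0.1206] rpy [ 3.1403e+00 -1.4000e-03 -8.9000e-03] F [-0.24 -0.42 -0.89] w 0.0159
[-0.005  0.013 -0.03  -0.001  0.005 -0.001]
n 1 drot [ 0.08 -0.08  0.06]
xyz mm [0.7 0.1 0.5] deg [ 0.08 -0.08  0.06]
```

```bash
python3 - <<'E'
from h import *
s=state();p,d,c=snap("wrist","w19")
Q=R.from_euler("xyz",s["eef_rot"])
# tip & pin in picture
print("pred tip px",proj(c,s["ee_pos"]+Q.apply([.0666,.0031,-.0033])),"pin hole mouth pred",proj(c,[.6258,-.0415,.1234]),"axis top",proj(c,[.6338,-.0415,.139]))
im=cv2.resize(p[30:180,200:350],(600,600),interpolation=cv2.INTER_CUBIC);cv2.imwrite("pics/c14.png",im[:,:,::-1])
E
```

```text
t 12.33 p [ 0.5343 -0.0383  0.1206] rpy [ 3.1403e+00 -1.4000e-03 -8.9000e-03] F [-0.24 -0.42 -0.89] w 0.0159
pred tip px (np.float64(284.40381627341714), np.float64(145.97066275565834)) pin hole mouth pred (np.float64(283.3220628829071), np.float64(95.01548534249758)) axis top (np.float64(283.87222747794954), np.float64(73.8561048039879))
```

View pics/c14.png

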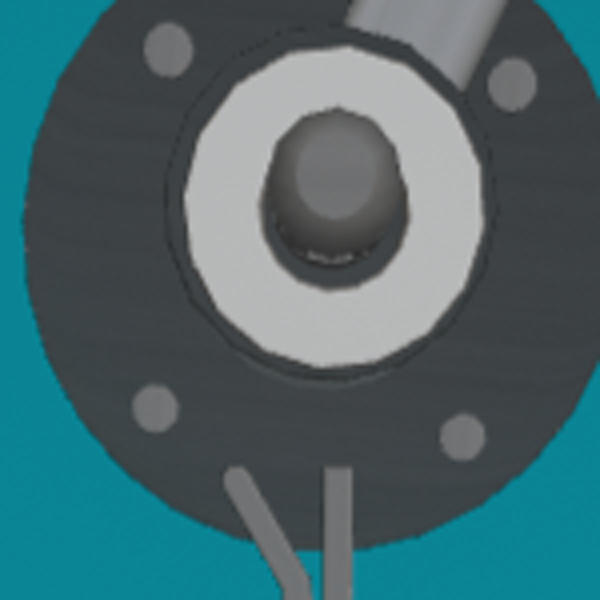

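>>> step_arm --steps '[{"x": 0.004, "y": -0.0029, "z": 0.0005, "ax": 0, "ay": 0, "az": 1.2, "claw": 0.01}, {"x": 0, "y": 0, "z": 0, "ax": 0, "ay": 0, "az": 0, "claw": 0.01}, {"x": 0, "y": 0, "z": 0, "ax": 0, "ay": 0, "az": 0, "claw": 0.01}]' --grip_force 40

```text
time_s: 12.63
ee_pos: [0.5388, -0.0358, 0.1207]
eef_rot: [3.14, -0.003, -0.031]
force: [0.1, 0.3, -0.3]
grip_width: 0.0153
```

```bash
cat > al.py <<'E'
from h import *
s=state();Q=R.from_euler("xyz",s["eef_rot"]);P=s["ee_pos"]
tip=P+Q.apply([.068,.0031,-.0033]);t2=P+Q.apply([.018,.0031,-.0033]);dd=(tip-t2)/.05
ax=np.array([.6338,-.0415]);t=(ax[0]-tip[0])/dd[0];q=tip+dd*t
print("tip",tip.round(4),"at axis x: y err mm",round((q[1]-ax[1])*1e3,2),"z err mm (leg-.1234)",round((q[2]-.1234)*1e3,2),"yaw",round(s["eef_rot"][2],4),"pitch",round(s["eef_rot"][1],4),"tip to mouth mm",round((.6258-tip[0])*1e3,1),"M",s["moment"].round(2))
E
python3 al.py
```

```text
t 12.63 p [ 0.5388 -0.0358  0.1207] rpy [ 3.1401e+00 -2.6000e-03 -3.0700e-02] F [ 0.09  0.28 -0.34] w 0.0153
tip [ 0.6066 -0.041   0.1242] at axis x: y err mm -0.33 z err mm (leg-.1234) 0.85 yaw -0.0307 pitch -0.0026 tip to mouth mm 19.2 M [ 0.06  0.04 -0.01]
```

>>> step_arm --steps '[{"x": 0.011, "y": -0.0003, "z": 0.001, "ax": 0, "ay": -0.15, "az": 0, "claw": 0.01}, {"x": 0, "y": 0, "z": 0, "ax": 0, "ay": 0, "az": 0, "claw": 0.01}, {"x": 0, "y": 0, "z": 0, "ax": 0, "ay": 0, "az": 0, "claw": 0.01}]' --grip_force 40

```text
time_s: 12.88
ee_pos: [0.5495, -0.0362, 0.12]
eef_rot: [3.14, -0.0, -0.029]
force: [-0.9, -0.2, -1.1]
grip_width: 0.0155
```

```bash
python3 al.py; python3 - <<'E'
from h import *
s=state();p,d,c=snap("wrist","w20")
im=cv2.resize(p[60:210,200:350],(600,600),interpolation=cv2.INTER_CUBIC);cv2.imwrite("pics/c15.png",im[:,:,::-1])
E
```

```text
t 12.88 p [ 0.5495 -0.0362  0.12  ] rpy [ 3.14e+00 -1.00e-04 -2.94e-02] F [-0.93 -0.16 -1.1 ] w 0.0155
tip [ 0.6174 -0.0413  0.1233] at axis x: y err mm -0.24 z err mm (leg-.1234) -0.06 yaw -0.0294 pitch -0.0001 tip to mouth mm 8.4 M [0.03 0.01 0.06]
t 12.88 p [ 0.5495 -0.0362  0.12  ] rpy [ 3.14e+00 -1.00e-04 -2.94e-02] F [-0.93 -0.16 -1.1 ] w 0.0155
```

View pics/c15.png

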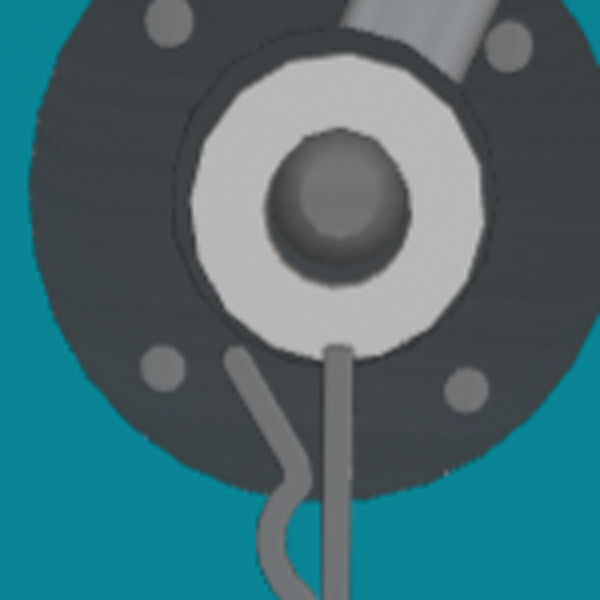

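>>> step_arm --steps '[{"x": 0.006, "y": -0.0002, "z": 0, "ax": 0, "ay": 0, "az": 0, "claw": 0.01}, {"x": 0, "y": 0, "z": 0, "ax": 0, "ay": 0, "az": 0, "claw": 0.01}, {"x": 0.002, "y": 0, "z": 0, "ax": 0, "ay": 0, "az": 0, "claw": 0.01}, {"x": 0, "y": 0, "z": 0, "ax": 0, "ay": 0, "az": 0, "claw": 0.01}]' --grip_force 40

```text
time_s: 13.27
ee_pos: [0.5575, -0.0364, 0.1204]
eef_rot: [3.14, -0.0, -0.029]
force: [0.6, -0.1, 0.0]
grip_width: 0.0152
```

```bash
python3 al.py
```

```text
t 13.27 p [ 0.5575 -0.0364  0.1204] rpy [ 3.14e+00 -5.00e-04 -2.91e-02] F [ 0.61 -0.14  0.05] w 0.0152
tip [ 0.6253 -0.0414  0.1237] at axis x: y err mm -0.19 z err mm (leg-.1234) 0.31 yaw -0.0291 pitch -0.0005 tip to mouth mm 0.5 M [ 0.08  0.02 -0.04]
```

>>> step_arm --steps '[{"x": 0.002, "y": -0.0001, "z": 0.0003, "ax": 0, "ay": 0, "az": 0, "claw": 0.01}, {"x": 0, "y": 0, "z": 0, "ax": 0, "ay": 0, "az": 0, "claw": 0.01}]' --grip_force 40

```text
time_s: 13.43
ee_pos: [0.5595, -0.0363, 0.1201]
eef_rot: [3.14, -0.0, -0.029]
force: [-0.1, -0.3, 0.1]
grip_width: 0.0152
```

```bash
python3 al.py
```

```text
t 13.43 p [ 0.5595 -0.0363  0.1201] rpy [ 3.14e+00 -4.00e-04 -2.90e-02] F [-0.06 -0.28  0.09] w 0.0152
tip [ 0.6274 -0.0414  0.1234] at axis x: y err mm -0.06 z err mm (leg-.1234) 0.0 yaw -0.029 pitch -0.0004 tip to mouth mm -1.6 M [ 0.04 -0.02 -0.03]
```

>>> step_arm --steps '[{"x": 0.002, "y": 0, "z": 0, "ax": 0, "ay": 0, "az": 0, "claw": 0.01}, {"x": 0, "y": 0, "z": 0, "ax": 0, "ay": 0, "az": 0, "claw": 0.01}]' --grip_force 40

```text
time_s: 13.6
ee_pos: [0.5617, -0.0364, 0.12]
eef_rot: [3.14, -0.0, -0.029]
force: [-0.1, -0.2, -0.2]
grip_width: 0.0153
```

```bash
python3 al.py
```

```text
t 13.6 p [ 0.5617 -0.0364  0.12  ] rpy [ 3.14e+00 -3.00e-04 -2.91e-02] F [-0.08 -0.21 -0.21] w 0.0153
tip [ 0.6296 -0.0415  0.1233] at axis x: y err mm -0.08 z err mm (leg-.1234) -0.06 yaw -0.0291 pitch -0.0003 tip to mouth mm -3.8 M [ 0.07  0.03 -0.02]
```

>>> step_arm --steps '[{"x": 0.003, "y": 0, "z": 0, "ax": 0, "ay": 0, "az": 0, "claw": 0.01}, {"x": 0, "y": 0, "z": 0, "ax": 0, "ay": 0, "az": 0, "claw": 0.01}]' --grip_force 40

```text
time_s: 13.77
ee_pos: [0.565, -0.0365, 0.12]
eef_rot: [3.14, -0.0, -0.029]
force: [-0.5, -0.8, -1.7]
grip_width: 0.0156
```

>>> step_arm --steps '[{"x": 0.003, "y": 0, "z": 0, "ax": 0, "ay": 0, "az": 0, "claw": 0.01}, {"x": 0, "y": 0, "z": 0, "ax": 0, "ay": 0, "az": 0, "claw": 0.01}]' --grip_force 40

```text
time_s: 13.93
ee_pos: [0.5683, -0.0365, 0.12]
eef_rot: [3.14, -0.0, -0.029]
force: [0.1, 0.5, -0.3]
grip_width: 0.0158
```

```bash
python3 al.py; python3 - <<'E'
from h import *
s=state();p,d,c=snap("wrist","w21")
im=cv2.resize(p[80:230,200:350],(600,600),interpolation=cv2.INTER_CUBIC);cv2.imwrite("pics/c16.png",im[:,:,::-1])
E
```

```text
t 13.93 p [ 0.5683 -0.0365  0.12  ] rpy [ 3.14e+00 -4.00e-04 -2.91e-02] F [ 0.12  0.48 -0.28] w 0.0158
tip [ 0.6362 -0.0416  0.1234] at axis x: y err mm -0.04 z err mm (leg-.1234) -0.04 yaw -0.0291 pitch -0.0004 tip to mouth mm -10.4 M [ 0.04 -0.    0.06]
t 13.93 p [ 0.5683 -0.0365  0.12  ] rpy [ 3.14e+00 -4.00e-04 -2.91e-02] F [ 0.12  0.48 -0.28] w 0.0158
```

View pics/c16.png

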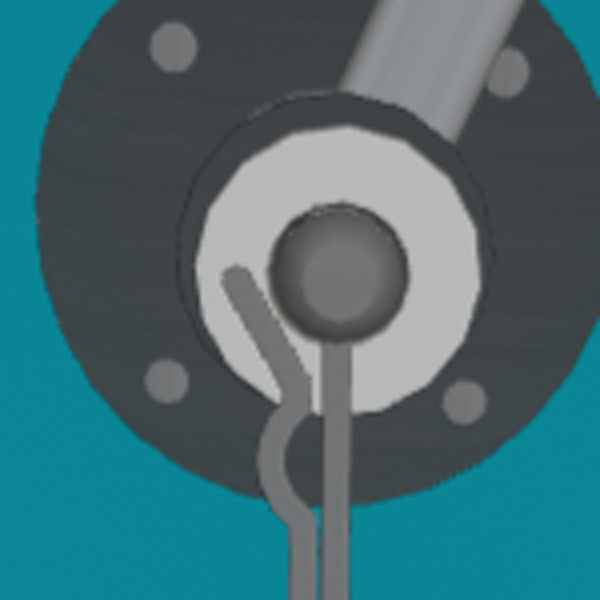

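>>> step_arm --steps '[{"x": 0.003, "y": 0, "z": 0, "ax": 0, "ay": 0, "az": 0, "claw": 0.01}, {"x": 0, "y": 0, "z": 0, "ax": 0, "ay": 0, "az": 0, "claw": 0.01}]' --grip_force 50

```text
time_s: 14.15
ee_pos: [0.5713, -0.0366, 0.1199]
eef_rot: [3.14, -0.0, -0.029]
force: [0.1, -0.3, 0.3]
grip_width: 0.0151
```

>>> step_arm --steps '[{"x": 0.002, "y": 0, "z": 0, "ax": 0, "ay": 0, "az": 0, "claw": 0.01}, {"x": 0, "y": 0, "z": 0, "ax": 0, "ay": 0, "az": 0, "claw": 0.01}]' --grip_force 50

```text
time_s: 14.32
ee_pos: [0.5735, -0.0366, 0.1199]
eef_rot: [3.14, 0.0, -0.029]
force: [0.4, 1.2, -1.1]
grip_width: 0.0151
```

>>> step_arm --steps '[{"x": 0.002, "y": 0, "z": 0, "ax": 0, "ay": 0, "az": 0, "claw": 0.01}]' --grip_force 50

```text
time_s: 14.4
ee_pos: [0.5753, -0.0365, 0.1198]
eef_rot: [3.14, 0.001, -0.029]
force: [-2.4, 1.4, -0.3]
grip_width: 0.0155
```

```bash
python3 al.py
```

```text
t 14.4 p [ 0.5753 -0.0365  0.1198] rpy [ 3.1404e+00  8.0000e-04 -2.8900e-02] F [-2.38  1.45 -0.33] w 0.0155
tip [ 0.6431 -0.0416  0.123 ] at axis x: y err mm 0.16 z err mm (leg-.1234) -0.36 yaw -0.0289 pitch 0.0008 tip to mouth mm -17.3 M [0.29 0.51 0.06]
```

>>> step_arm --steps '[{"x": 0.002, "y": 0, "z": 0, "ax": 0, "ay": 0, "az": 0, "claw": 0.01}]' --grip_force 50

```text
time_s: 14.48
ee_pos: [0.577, -0.0365, 0.1196]
eef_rot: [3.141, 0.002, -0.029]
force: [-4.2, 2.2, -1.0]
grip_width: 0.0154
```

>>> step_arm --steps '[{"x": 0.002, "y": 0, "z": 0, "ax": 0, "ay": 0, "az": 0, "claw": 0.01}]' --grip_force 50

```text
time_s: 14.57
ee_pos: [0.5789, -0.0364, 0.1195]
eef_rot: [3.141, 0.003, -0.029]
force: [-2.9, 1.6, -0.9]
grip_width: 0.0157
```

```bash
python3 al.py
```

```text
t 14.57 p [ 0.5789 -0.0364  0.1195] rpy [ 3.1408e+00  2.9000e-03 -2.8600e-02] F [-2.92  1.57 -0.87] w 0.0157
tip [ 0.6468 -0.0414  0.1226] at axis x: y err mm 0.46 z err mm (leg-.1234) -0.78 yaw -0.0286 pitch 0.0029 tip to mouth mm -21.0 M [0.37 0.6  0.06]
```

>>> step_arm --steps '[{"x": 0.002, "y": 0, "z": -0.0004, "ax": 0, "ay": 0.15, "az": 0, "claw": 0.01}]' --grip_force 50

```text
time_s: 14.65
ee_pos: [0.5807, -0.0363, 0.1196]
eef_rot: [3.141, 0.002, -0.029]
force: [-5.1, 1.4, -0.9]
grip_width: 0.0154
```

>>> step_arm --steps '[{"x": 0.002, "y": 0, "z": -0.0002, "ax": 0, "ay": 0.1, "az": 0, "claw": 0.01}]' --grip_force 50

```text
time_s: 14.73
ee_pos: [0.5827, -0.0363, 0.1196]
eef_rot: [3.141, 0.0, -0.028]
force: [-3.6, 0.9, 0.2]
grip_width: 0.0151
```

```bash
python3 al.py
```

```text
t 14.73 p [ 0.5827 -0.0363  0.1196] rpy [ 3.1411e+00  3.0000e-04 -2.8400e-02] F [-3.61  0.94  0.17] w 0.0151
tip [ 0.6506 -0.0413  0.1229] at axis x: y err mm 0.69 z err mm (leg-.1234) -0.5 yaw -0.0284 pitch 0.0003 tip to mouth mm -24.8 M [ 0.25  0.73 -0.  ]
```

>>> step_arm --steps '[{"x": 0.002, "y": 0.0003, "z": -0.0003, "ax": 0, "ay": 0, "az": 0, "claw": 0.01}, {"x": 0.002, "y": 0.0002, "z": -0.0001, "ax": 0, "ay": 0, "az": 0, "claw": 0.01}]' --grip_force 50

```text
time_s: 14.9
ee_pos: [0.5872, -0.0367, 0.12]
eef_rot: [3.141, -0.0, -0.028]
force: [-0.3, 1.4, -0.3]
grip_width: 0.0155
```

>>> step_arm --steps '[{"x": 0.002, "y": 0.0002, "z": 0, "ax": 0, "ay": 0, "az": 0, "claw": 0.01}]' --grip_force 50

```text
time_s: 14.98
ee_pos: [0.5898, -0.0369, 0.1202]
eef_rot: [-3.142, -0.001, -0.028]
force: [-0.1, 0.9, -1.0]
grip_width: 0.0151
```

```bash
python3 al.py
```

```text
t 14.98 p [ 0.5898 -0.0369  0.1202] rpy [-3.1416e+00 -1.1000e-03 -2.8200e-02] F [-0.06  0.91 -0.99] w 0.0151
tip [ 0.6577 -0.0419  0.1236] at axis x: y err mm 0.28 z err mm (leg-.1234) 0.17 yaw -0.0282 pitch -0.0011 tip to mouth mm -31.9 M [0.5  0.14 0.11]
```

>>> step_arm --steps '[{"x": 0.0015, "y": 0, "z": 0, "ax": 0, "ay": 0, "az": 0, "claw": 0.01}, {"x": 0, "y": 0, "z": 0, "ax": 0, "ay": 0, "az": 0, "claw": 0.01}]' --grip_force 50

```text
time_s: 15.15
ee_pos: [0.5926, -0.0369, 0.1206]
eef_rot: [3.142, -0.003, -0.028]
force: [2.0, 1.2, -0.9]
grip_width: 0.0151
```

```bash
python3 al.py; python3 - <<'E'
from h import *
s=state();p,d,c=snap("wrist","w22");print(s["joint_vel"].round(3))
im=cv2.resize(p[130:280,200:350],(600,600),interpolation=cv2.INTER_CUBIC);cv2.imwrite("pics/c17.png",im[:,:,::-1])
E
```

```text
t 15.15 p [ 0.5926 -0.0369  0.1206] rpy [ 3.1416 -0.0034 -0.0282] F [ 1.95  1.24 -0.91] w 0.0151
tip [ 0.6604 -0.042   0.1241] at axis x: y err mm 0.29 z err mm (leg-.1234) 0.6 yaw -0.0282 pitch -0.0034 tip to mouth mm -34.6 M [ 0.3  -0.25  0.02]
t 15.15 p [ 0.5926 -0.0369  0.1206] rpy [ 3.1416 -0.0034 -0.0282] F [ 1.95  1.24 -0.91] w 0.0151
[-0.001  0.    -0.007  0.001 -0.007 -0.   ]
```

View pics/c17.png

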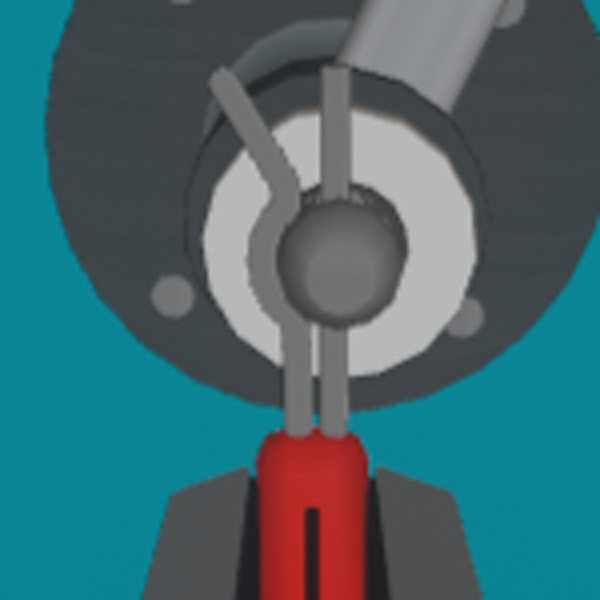

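>>> step_arm --steps '[{"x": 0.001, "y": 0, "z": 0.0003, "ax": 0, "ay": -0.1, "az": 0, "claw": 0.01}, {"x": 0, "y": 0, "z": 0, "ax": 0, "ay": 0, "az": 0, "claw": 0.01}]' --grip_force 50

```text
time_s: 15.37
ee_pos: [0.5937, -0.0371, 0.1204]
eef_rot: [3.141, -0.002, -0.028]
force: [0.4, 0.9, -0.6]
grip_width: 0.0153
```

```bash
python3 al.py
```

```text
t 15.37 p [ 0.5937 -0.0371  0.1204] rpy [ 3.1414e+00 -2.1000e-03 -2.8300e-02] F [ 0.44  0.92 -0.6 ] w 0.0153
tip [ 0.6616 -0.0421  0.1239] at axis x: y err mm 0.15 z err mm (leg-.1234) 0.43 yaw -0.0283 pitch -0.0021 tip to mouth mm -35.8 M [0.32 0.04 0.09]
```

>>> step_arm --steps '[{"x": 0, "y": 0, "z": 0, "ax": 0, "ay": 0, "az": 0, "claw": 0.022}, {"x": 0, "y": 0, "z": 0, "ax": 0, "ay": 0, "az": 0, "claw": 0.03}, {"x": 0, "y": 0, "z": 0, "ax": 0, "ay": 0, "az": 0, "claw": 0.036}, {"x": 0, "y": 0, "z": 0, "ax": 0, "ay": 0, "az": 0, "claw": 0.036}]'

```text
time_s: 15.7
ee_pos: [0.5937, -0.0378, 0.1207]
eef_rot: [3.14, -0.002, -0.029]
force: [0.1, -1.1, -0.9]
grip_width: 0.0354
```

```bash
python3 al.py; python3 - <<'E'
from h import *
s=state();p,d,c=snap("wrist","w23")
im=cv2.resize(p[130:330,180:380],(600,600),interpolation=cv2.INTER_CUBIC);cv2.imwrite("pics/c18.png",im[:,:,::-1])
E
```

```text
t 15.7 p [ 0.5937 -0.0378  0.1207] rpy [ 3.1403e+00 -2.4000e-03 -2.8800e-02] F [ 0.13 -1.06 -0.95] w 0.0354
tip [ 0.6616 -0.0429  0.1242] at axis x: y err mm -0.57 z err mm (leg-.1234) 0.69 yaw -0.0288 pitch -0.0024 tip to mouth mm -35.8 M [ 0.05 -0.03 -0.01]
t 15.7 p [ 0.5937 -0.0378  0.1207] rpy [ 3.1403e+00 -2.4000e-03 -2.8800e-02] F [ 0.13 -1.06 -0.95] w 0.0354
```

View pics/c18.png

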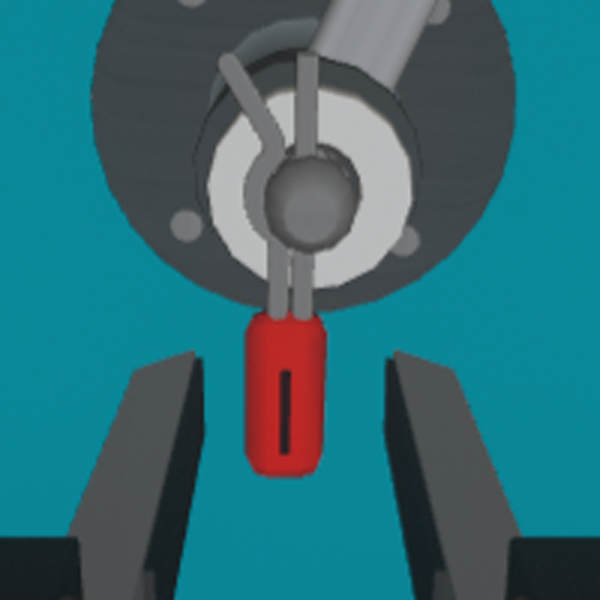

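The clip stays on the pin: leg through at (304,60), dent around the pin at (300,200), fingers clear of the red grip. I retract straight up.

>>> step_arm --steps '[{"x": 0, "y": 0, "z": -0.015, "ax": 0, "ay": 0, "az": 0, "claw": 0.036}, {"x": 0, "y": 0, "z": -0.03, "ax": 0, "ay": 0, "az": 0, "claw": 0.036}, {"x": 0, "y": 0, "z": -0.03, "ax": 0, "ay": 0, "az": 0, "claw": 0.036}, {"x": -0.03, "y": 0, "z": -0.01, "ax": 0, "ay": 0, "az": 0, "claw": 0.036}, {"x": -0.02, "y": 0, "z": 0, "ax": 0, "ay": 0, "az": 0, "claw": 0.036}]'

```text
time_s: 16.17
ee_pos: [0.5435, -0.0367, 0.2073]
eef_rot: [3.14, 0.001, -0.029]
force: [-0.1, -0.9, -0.9]
grip_width: 0.0359
```

>>> step_arm --steps '[{"x": -0.02, "y": 0, "z": 0, "ax": 0, "ay": 0, "az": 0, "claw": 0.036}, {"x": 0, "y": 0, "z": 0, "ax": 0, "ay": 0, "az": 0, "claw": 0.036}, {"x": 0, "y": 0, "z": 0, "ax": 0, "ay": 0, "az": 0, "claw": 0.036}]'

```text
time_s: 16.42
ee_pos: [0.5209, -0.0361, 0.2097]
eef_rot: [3.14, -0.003, -0.029]
force: [1.0, 0.3, 0.6]
grip_width: 0.0361
```

```bash
python3 - <<'E'
from h import *
s=state();p,d,c=snap("wrist","w24")
u,v=map(int,proj(c,[.62,-.04,.12]));v=max(v,75)
im=cv2.resize(p[v-75:v+75,u-75:u+75],(600,600),interpolation=cv2.INTER_CUBIC)
q,d2,c2=snap("scene","s2")
b=cv2.resize(q[200:290,235:325],(390,390),interpolation=cv2.INTER_CUBIC)
cv2.imwrite("pics/c19.png",im[:,:,::-1]);cv2.imwrite("pics/c20.png",b[:,:,::-1]);print(u-75,v-75)
print("washer",np.nanmedian([1]))
X=world(c,d,(0,560,0,420));r=np.hypot(X[...,0]-.6338,X[...,1]+.0415);h=X[...,2]
a=h[(r>.0125)&(r<.018)&(h>.105)&(h<.119)&(p.min(2)>140)];print("washer top",a.size,np.nanmedian(a),"pin top",np.nanmedian(h[(r<.003)&(h>.12)]))
g=((p[...,0].astype(int)>p[...,1]+50)&(h>.08));print("red grip z",np.nanmedian(h[g]),np.nanpercentile(h[g],[10,90]),np.nanmedian(X[g],0))
E
```

```text
t 16.42 p [ 0.5209 -0.0361  0.2097] rpy [ 3.1395e+00 -2.9000e-03 -2.9400e-02] F [1.   0.26 0.58] w 0.0361
204 17
washer 1.0
washer top 764 0.11376651488704567 pin top 0.13804466254437373
red grip z 0.11988142355347481 [0.11729615 0.1222122 ] [ 0.59298426 -0.03553113  0.11988142]
```

View pics/c19.png

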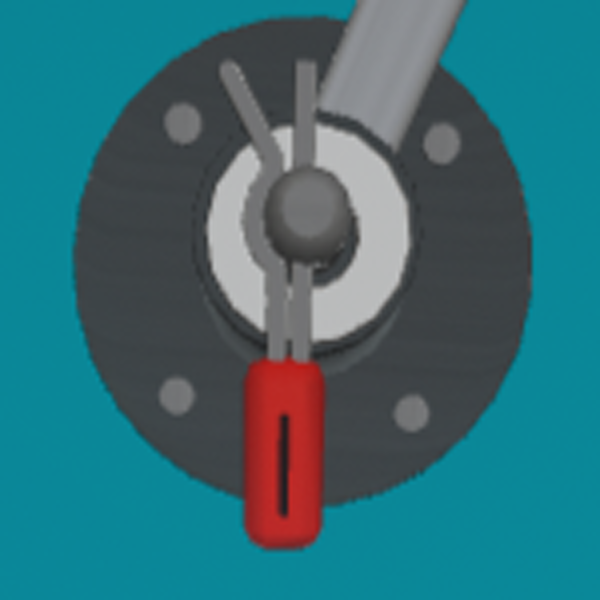

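View pics/c20.png

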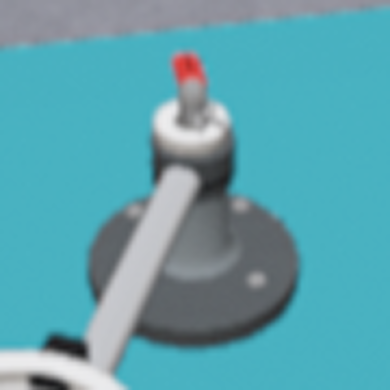

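The clip hangs a little nose-up, with the grip sagging. I check the tilt and whether it is steady.

```bash
cat > tilt.py <<'E'
from h import *
import sys
s=state();p,d,c=snap("wrist",sys.argv[1])
X=world(c,d,(0,560,0,420));h=X[...,2]
g=((p[...,0].astype(int)>p[...,1]+60)&(h>.08)).astype(np.uint8);g=cv2.erode(g,np.ones((3,3),np.uint8))>0
P=X[g];A=np.c_[P[:,:2],np.ones(len(P))]
for _ in range(3):
    k,*_r=np.linalg.lstsq(A,P[:,2],rcond=None);e=np.abs(A@k-P[:,2]);m=e<.002;A=A[m];P=P[m]
print("n",len(P),"slope x,y",k[:2],"tilt",np.arctan(np.hypot(*k[:2])),"center",np.median(P,0))
r=np.hypot(X[...,0]-.6338,X[...,1]+.0415);W=X[(r>.012)&(r<.019)&(h>.105)&(h<.119)&(p.min(2)>140)]
k,*_r=np.linalg.lstsq(np.c_[W[:,:2],np.ones(len(W))],W[:,2],rcond=None);print("washer slope",k[:2])
E
python3 tilt.py w25;python3 tilt.py w26
```

```text
t 16.52 p [ 0.5214 -0.0362  0.2093] rpy [ 3.1396e+00 -2.1000e-03 -2.9400e-02] F [ 0.24 -0.08  0.01] w 0.0359
n 609 slope x,y [0.13741157 0.03331915] tilt 0.14046233511730705 center [ 0.59306573 -0.03544411  0.12018498]
washer slope [-0.00360833  0.00285426]
t 16.57 p [ 0.5215 -0.0361  0.209 ] rpy [ 3.1397e+00 -1.6000e-03 -2.9200e-02] F [ 0.69 -0.76 -0.09] w 0.0357
n 615 slope x,y [0.14670761 0.02723092] tilt 0.14812059154404295 center [ 0.59348575 -0.03551823  0.12028292]
washer slope [-3.88079172e-03  7.48990021e-05]
```

```bash
python3 - <<'E'
from h import *
z=np.load("w24.npz");p,d=z["p"],z["d"];c=cam("wrist",{"ee_pos":z["pos"],"eef_rot":z["rot"]})
im=cv2.resize(p[17:167,204:354],(600,600),interpolation=cv2.INTER_CUBIC)
t=.145;hz=.1234
# leg line along clip x at seat=(.6338,-.0415,hz); tip 26mm ahead, top edge +2mm ; root of leg at -24mm (red front end)
yaw=-.03
ex=np.array([np.cos(t)*np.cos(yaw),np.cos(t)*np.sin(yaw),np.sin(t)]);ez=np.array([-np.sin(t)*np.cos(yaw),0,np.cos(t)])
S=np.array([.6338,-.0415,hz]);ey=np.cross(ez,ex)
for n,a,b,cc in (("tip top",.026,0,.002),("red front top",-.024,0.003,.005),("red rear top",-.062,.003,.005),("red front mid",-.024,0.003,0),("red rear mid",-.062,.003,0)):
    q=S+a*ex+b*ey+cc*ez; u,v=proj(c,q);print(n,"pred crop",(u-204)*4,(v-17)*4)
u,v=proj(c,[.6338,-.0415,.1394]);print("pin top pred crop",(u-204)*4,(v-17)*4)
# x per px
print(onz(c,280,60,.123)[0]-onz(c,280,61,.123)[0])
g=cv2.cvtColor(p,cv2.COLOR_RGB2GRAY);print([ (r,int(g[r,280])) for r in range(28,38)],[ (r,int(p[r,275,0])) for r in list(range(102,112))+list(range(148,160))])
E
```

```text
tip top pred crop 307.45805100147913 57.92481502427313
red front top pred crop 290.56700741444 358.18914951312814
red rear top pred crop 290.69531352411127 556.1093836578559
red front mid pred crop 290.46558480055796 355.00428277048604
red rear mid pred crop 290.59763070847816 549.7846458348454
pin top pred crop 307.66916790723553 207.05782917801787
0.0006725256331431284
[(28, 63), (29, 63), (30, 63), (31, 72), (32, 97), (33, 113), (34, 114), (35, 113), (36, 114), (37, 114)] [(102, 92), (103, 91), (104, 89), (105, 95), (106, 128), (107, 166), (108, 183), (109, 186), (110, 186), (111, 187), (148, 187), (149, 188), (150, 183), (151, 166), (152, 146), (153, 115), (154, 53), (155, 10), (156, 10), (157, 10), (158, 10), (159, 10)]
```

```bash
python3 tilt.py w27; python3 - <<'E'
from h import *
p,d,c=snap("top","t2"); print(np.abs(p[60:240,110:215].astype(int)-np.load("top0c.npy")[60:240,110:160+55]).max(2).max())
E
```

```text
t 16.62 p [ 0.5215 -0.0361  0.2088] rpy [ 3.1397e+00 -1.3000e-03 -2.9200e-02] F [ 0.14  0.04 -0.4 ] w 0.0358
n 622 slope x,y [0.14084903 0.01542532] tilt 0.14075422399281712 center [ 0.59350735 -0.03537562  0.12018635]
washer slope [-0.00900907  0.00123284]
116
```

View pics/t2.png

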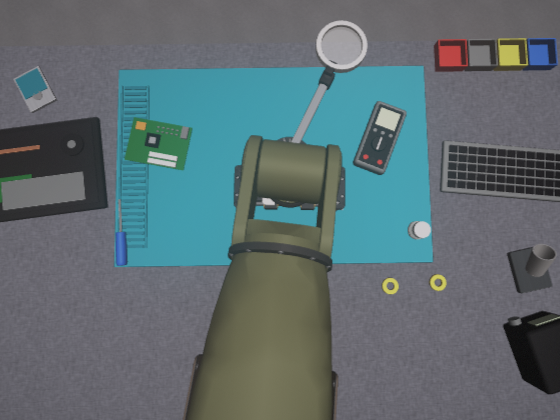

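The mainboard (158,144), multimeter (381,137), screwdriver (121,240) and jar (420,230) are where they were. The clip's tilt is steady at about 0.14 rad, and the arm is clear of everything.

```bash
python3 -c "
from h import *
print(ticket.hand_in())"
```

```text
the job is handed in; nothing more can be done
None
```

I laid the white washer over the pin onto the hub, pushed the clip's straight leg through the cross hole until the bow snapped over the pin, let go, and handed in at about 16.7 s. The hand-in gave no verdict.

**Push:** the leg entered the hole, found about 0.6 mm below nominal, without resistance. The push peaked at about 5 N at the wrist and fell to near 0 at home.

**Last checks:**
- **Washer:** it lies flat around the pin.
- **Clip seat:** it is within about 1 mm of the pin's axis, judged from the leg tip and the front end of the red grip.
- **Bow:** by eye it looks sprung back around the pin. I did not measure its spread.
- **Other things:** the mainboard, multimeter, screwdriver and jar look unmoved from above, and the gripper is clear.

**Disagreements:**
- **Clip tilt:** the clip is not perfectly level. Its grip sagged to a steady tilt of about 0.14 rad after release, against the 0.25 allowed.
- **Depth readings:** they were about 0.6 to 1.5 mm low near the stand, so I corrected heights against known surfaces.
- **Rear of the red grip:** it appeared about 2 mm further forward than predicted, which I put down to its rounded end.

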